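# Load the column holder from the storage case

### The job

Lift the storage case's lid open until it rests on its stop, then take every column out of the case and lay each one fully home, flat and square, in a slot of its own in the dark grey aluminium holder. When all of them are seated, close the lid fully without slamming it, and do not disturb the bottle or the spanner.

Things in the scene. Friction and masses are not known exactly. Their poses are not given: they have to be found in the camera images.
- case: grey storage case fixed to the bench, 133 (x) x 234 (y) x 56 mm high, walls 5 mm; origin at the centre of its underside, x towards the hinge side, z up. A column in it lies along x with its axis 33 mm above the case's underside
- foam: black insert in the case, same frame as the case: four pockets along x, at y = -67.5, -22.5, 22.5 and 67.5 mm. They hold only the columns' end fittings (pocket floor at z = 22, walls up to z = 36 mm); between the ends an open trench 69 mm wide (x from -34.5 to 34.5 mm), down to z = 5 mm, runs across the whole case and leaves the fingers room at the middle of each column
- lid (a joint): angle of the case's clear lid (133 x 234 x 8 mm, hinged along the case's +x top edge): 0 shut, grows as it opens upward, 1.75 rad (just past upright) on its stop. The hinge is stiff: the lid stays wherever it is left
- lid_handle (a point): middle of the black round handle bar on top of the lid, bar 10 mm thick and 100 mm long parallel to the hinge, 12 mm from the lid's free edge; its centre is 35 mm off the lid's upper face, so fingers fit under and around it. It lies 121 mm from the hinge axis along the lid and 43 mm off the lid's underside
- lid_hinge (a point): middle of the lid's hinge axis (the axis runs along the case's y), 56.5 mm above the case's underside at the case's +x edge; its frame turns with the lid
- holder: dark grey aluminium column holder standing loose on the bench, 0.95 kg, 147 (x) x 196 (y) x 38 mm high; origin at the centre of its underside, z up. Four parallel open-topped slots along its x, 123 mm long and 28.5 mm wide, each made of two end pockets 14 mm deep; between the end pockets an open trench 69 mm wide (x from -34.5 to 34.5 mm), down to z = 5 mm, leaves room for the fingers
- slot1 (a point): slot 1 of the holder: the point where the middle of a fully seated column's axis lies, at y = -67.5 mm and 35 mm above the holder's underside; x along the slot
- slot2 (a point): slot 2 of the holder: the point where the middle of a fully seated column's axis lies, at y = -22.5 mm and 35 mm above the holder's underside; x along the slot
- slot3 (a point): slot 3 of the holder: the point where the middle of a fully seated column's axis lies, at y = 22.5 mm and 35 mm above the holder's underside; x along the slot
- slot4 (a point): slot 4 of the holder: the point where the middle of a fully seated column's axis lies, at y = 67.5 mm and 35 mm above the holder's underside; x along the slot
- column1: steel chromatography column, 120 mm long, 140 g: a tube 14 mm in diameter (72 mm of it bare in the middle) with a hexagonal fitting at each end, 24 mm long and 22 mm across flats (25.4 mm across corners). Origin at the middle of its axis, x along the axis; both ends are alike. It starts in a pocket of the case; may be absent
- column2: steel chromatography column, 120 mm long, 140 g: a tube 14 mm in diameter (72 mm of it bare in the middle) with a hexagonal fitting at each end, 24 mm long and 22 mm across flats (25.4 mm across corners). Origin at the middle of its axis, x along the axis; both ends are alike. It starts in a pocket of the case; may be absent
- column3: steel chromatography column, 120 mm long, 140 g: a tube 14 mm in diameter (72 mm of it bare in the middle) with a hexagonal fitting at each end, 24 mm long and 22 mm across flats (25.4 mm across corners). Origin at the middle of its axis, x along the axis; both ends are alike. It starts in a pocket of the case; may be absent
- column4: steel chromatography column, 120 mm long, 140 g: a tube 14 mm in diameter (72 mm of it bare in the middle) with a hexagonal fitting at each end, 24 mm long and 22 mm across flats (25.4 mm across corners). Origin at the middle of its axis, x along the axis; both ends are alike. It starts in a pocket of the case; may be absent
- bottle: bystander: closed amber bottle, 84 mm in diameter, 170 mm tall plus cap, standing on the bench; origin at the centre of its underside
- wrench: bystander: steel spanner 130 mm long lying on the bench; origin near its middle
There are look-alikes about, which are no part of the job. Of the things like the holder, leave any that is red; of the rest the larger one is meant.

How it is judged (in metres and radians):
On the way, in this order (a step that is already met when the one before it is completed fails the run):
1. the case's lid is open on its stop (value of joint lid above 1.66 rad), for 0.2 s.
2. every column present lies fully home in a slot of the holder (((horizontal distance between column1 and slot1 below 0.004 m and z of column1 in the frame of slot1 between -0.003 and 0.003 m and angle between the x axis of column1 and the x axis of holder, either way round below 0.05 rad) or (horizontal distance between column1 and slot2 below 0.004 m and z of column1 in the frame of slot2 between -0.003 and 0.003 m and angle between the x axis of column1 and the x axis of holder, either way round below 0.05 rad) or (horizontal distance between column1 and slot3 below 0.004 m and z of column1 in the frame of slot3 between -0.003 and 0.003 m and angle between the x axis of column1 and the x axis of holder, either way round below 0.05 rad) or (horizontal distance between column1 and slot4 below 0.004 m and z of column1 in the frame of slot4 between -0.003 and 0.003 m and angle between the x axis of column1 and the x axis of holder, either way round below 0.05 rad)) and ((horizontal distance between column2 and slot1 below 0.004 m and z of column2 in the frame of slot1 between -0.003 and 0.003 m and angle between the x axis of column2 and the x axis of holder, either way round below 0.05 rad) or (horizontal distance between column2 and slot2 below 0.004 m and z of column2 in the frame of slot2 between -0.003 and 0.003 m and angle between the x axis of column2 and the x axis of holder, either way round below 0.05 rad) or (horizontal distance between column2 and slot3 below 0.004 m and z of column2 in the frame of slot3 between -0.003 and 0.003 m and angle between the x axis of column2 and the x axis of holder, either way round below 0.05 rad) or (horizontal distance between column2 and slot4 below 0.004 m and z of column2 in the frame of slot4 between -0.003 and 0.003 m and angle between the x axis of column2 and the x axis of holder, either way round below 0.05 rad)) and ((horizontal distance between column3 and slot1 below 0.004 m and z of column3 in the frame of slot1 between -0.003 and 0.003 m and angle between the x axis of column3 and the x axis of holder, either way round below 0.05 rad) or (horizontal distance between column3 and slot2 below 0.004 m and z of column3 in the frame of slot2 between -0.003 and 0.003 m and angle between the x axis of column3 and the x axis of holder, either way round below 0.05 rad) or (horizontal distance between column3 and slot3 below 0.004 m and z of column3 in the frame of slot3 between -0.003 and 0.003 m and angle between the x axis of column3 and the x axis of holder, either way round below 0.05 rad) or (horizontal distance between column3 and slot4 below 0.004 m and z of column3 in the frame of slot4 between -0.003 and 0.003 m and angle between the x axis of column3 and the x axis of holder, either way round below 0.05 rad)) and ((horizontal distance between column4 and slot1 below 0.004 m and z of column4 in the frame of slot1 between -0.003 and 0.003 m and angle between the x axis of column4 and the x axis of holder, either way round below 0.05 rad) or (horizontal distance between column4 and slot2 below 0.004 m and z of column4 in the frame of slot2 between -0.003 and 0.003 m and angle between the x axis of column4 and the x axis of holder, either way round below 0.05 rad) or (horizontal distance between column4 and slot3 below 0.004 m and z of column4 in the frame of slot3 between -0.003 and 0.003 m and angle between the x axis of column4 and the x axis of holder, either way round below 0.05 rad) or (horizontal distance between column4 and slot4 below 0.004 m and z of column4 in the frame of slot4 between -0.003 and 0.003 m and angle between the x axis of column4 and the x axis of holder, either way round below 0.05 rad))), for 0.2 s.
At the end, for the whole second after the job is handed in: every column present lies in a slot of its own: its middle within 4 mm of the slot's point horizontally and 3 mm in height, its axis within 0.05 rad of the slot's, at rest; the lid is shut (below 0.04 rad) (all of step 2 and value of joint lid below 0.04 rad and linear speed of each of column1, column2, column3, column4 below 0.02 m/s); the robot touches nothing.
It fails at once if the bottle was pushed more than 20 mm or tipped (distance of bottle from where it was at the start of the episode above 0.02 m or angle between bottle's own z axis and vertical above 0.3 rad).
It fails at once if the spanner was moved more than 20 mm (distance of wrench from where it was at the start of the episode above 0.02 m).
It fails at once if the lid was slammed (closing faster than 4 rad/s) (velocity of joint lid below -4 rad/s).
Of column1, column2, column3, column4 only 3 to 4 are there at a start; the rules pass over those that are not, and their reading is None.
At some moment in a run one of holder may be knocked a few centimetres aside while the robot is not near it.
Once in a run the grip may slacken for a moment while it holds something.
It also fails if it takes over 210 s, if anything falls off the work surface, if the arm or the gripper's body presses on something with over 40 N, if the wrist force passes 120 N, or if a joint passes its speed limit or range.

### The arm

A 6-joint arm with a two-finger parallel gripper is mounted at the origin on the work surface. World frame = base frame: x ahead of the robot, y to its left, z up, the work surface at z = 0. Lengths are in m, angles in degrees, forces in N, time in s.
With the tool pointing down it reaches from about 0.15 to 0.775 m from the base axis. Payload 6.1 kg.
Tool frame: the origin (TCP) lies midway between the tips of the shut fingers; the grasp point (between the pads) lies 19 mm behind it; z points along the fingers, x is the direction in which the jaws open and shut, and the axes are right-handed (so a half turn about z gives the same grasp; the last joint's range is limited). The gripper opens to 85 mm and grips with 20 to 120 N. Pads are 22 mm wide; open, the fingers measure 114 mm over their backs; the gripper's body (76 mm by 85 mm) begins 54 mm behind the grasp point. The pads swing forward as they close: fully open they stand 13 mm farther back than shut.
Start: joints at [72.422, 7.208, -2.269, 80.523, 0, 90], TCP at [0.159, 0.5, 0.197] pointing down, gripper open.
Joint ranges: [-155.77, 155.77], [-54.66, 111.73], [-72.52, 77.12], [-102.08, 115.82], [-83.92, 84.16], [-180, 180]. Speed limits (degrees/s): [136.94, 136.94, 172.46, 180, 180, 180].

### API

Orientations are given as [roll, pitch, yaw] about the fixed x, y, z axes, in that order (R = Rz(yaw) Ry(pitch) Rx(roll)).
In Python, from plant import state, capture, camera_params, job_done, spot_in gives the robot as it stands.
- The arm moves only by the tool send_rows, never from a script. Its argument "steps" is a list of rows, each a list of 3 entries, a list of its own where there are three numbers: the finger opening in mm, from 0 to 85.4, then the shift along the world's x, y, z in mm, then the turn about the world's z in degrees. In form: [[claw, [tx, ty, tz], twist], ...]. A call has exactly 5 rows; each row shifts and turns the commanded pose from where the row before left it; what a row does not reach is not made up. A row lasts 1/12 s, in which the tool goes at most 41.7 mm and 7.16 degrees, less where a joint would pass 70% of its speed; a pose out of reach is approached as far as the arm can. A call is refused whole if a number of a shift passes 41.7 or a number of a turn 7.16, either way. A call with a gripper value outside its range is refused whole. The fingers move at their own pace and stop on an object; the grip force is fixed at half the most. Time passes only in rows, so rows that do not move let the fingers close, or fill a call up. It gives the time, the measured TCP pose, the force and the opening at its end, in the units of the state.
- state(): the state, without advancing time (a new reading comes with each control period).
- capture(name): name is "side" or "top" or "wrist"; returns the picture (420x560x3 uint8, red, green, blue); there is no depth.
- camera_params(name): a dict with "K" (3x3 intrinsics, pixels), "R" (3x3) and "t" (3): a world point X has camera coordinates R X + t; the wrist camera has in their place "T_tool_cam" (4x4, takes a point from camera to tool coordinates, whose origin is the TCP and whose axes are the tool frame's). Camera axes: x right, y down, z forward; pixel columns grow to the right and rows downward; lengths in m; the calibration is good to about 2 mm. The wrist camera is an equidistant fisheye: a pixel r from the principal point sees the ray r / f radians off the axis. A picture is of the moment at which its call begins: read the wrist's pose just before it. camera_params takes no time and is no camera call.
- job_done(): hands the job in, once; it reports no verdict.
Trained networks look in the newest picture that a camera, given by its name, has taken for a name from the list of things; names that differ only in an ending like _2 or _b are one class to them, and where a whole thing is asked for, a point or a joint stands for the part that bears it (a point fixed in the world has none). Each returns a list of dicts, best first, with "p" (0 to 1); they miss things now and then, are a little off and sometimes report something else, mostly with a low value. They report only what shows in the picture. A call takes as long as a camera call. They do not tell look-alikes from the thing itself.
- spot_in(camera, thing): "bbox" ([centre column, centre row, width, height] in pixels, round what is visible of it).
The state is a dict: "clock": time; "qpos": joint angles; "joint_velocities": joint speeds; "tau": joint torques, N m; "eef_pos": TCP position; "eef_rot": TCP orientation; "force": force on the tool from outside, world axes, zero at the start; "moment": the same for the moment, N m; "gripper_width": finger opening in m.
Only numpy, scipy, OpenCV 4.12 (cv2) and the standard library are available. Lean on these libraries where they do the work, as an engineer would, in place of code of your own. Each camera call takes 0.05 s, during which the arm holds its last target.

## Working session

There is one attempt and no reset: what is moved stays moved. The work goes in short steps, Python scripts to look and compute and a tool call to move; the robot and the scene stay as the last step left them, time stands still between calls to the robot, and variables do not carry over. Pictures are saved under pics/ and viewed, and the job is handed in when it is done.

Besides the shell and the picture viewer there is one more tool, called after "Request:" as name([rows], argument=value, ...), one row to a line, values as JSON. send_rows: Moves the arm, as the interface text tells. Its arguments: {"type":"object","properties":{"steps":{"type":"array"}},"required":["steps"]}

```bash
ls; mkdir -p pics; cat > h.py <<'E'
import numpy as np, cv2
from plant import state, capture, camera_params, job_done, spot_in
def save(cam,name):
    im=capture(cam); cv2.imwrite(f'pics/{name}.png',im[:,:,::-1]); return im
E
python3 - <<'E'
from h import *
print(state())
for c in ['side','top','wrist']:
    p=camera_params(c); print(c,p)
    save(c,c+'0')
    if c!='wrist':
        for t in ['case','lid_handle','holder','column1','bottle','wrench','foam','lid']:
            try: print(t,[(np.round(d['bbox']).tolist(),round(d['p'],2)) for d in spot_in(c,t)])
            except Exception as e: print(t,e)
E
```

```text
pics
{'clock': 0.0, 'qpos': array([ 7.24214669e+01,  7.24195964e+00, -2.32692193e+00,  8.05236607e+01,
       -6.79741659e-05,  9.00003637e+01]), 'joint_velocities': array([-0.03304114, -0.04438158, -0.11613993,  0.01516959, -0.08445193,
        0.02928265]), 'tau': array([-9.41288599e-04, -4.35916543e+01,  3.52921629e+01,  1.74516061e-02,
       -2.75466374e-05,  1.05326734e-05]), 'eef_pos': array([0.15841673, 0.50004148, 0.19671807]), 'eef_rot': array([1.79999931e+02, 9.25422363e-02, 7.24211031e+01]), 'force': array([0.37164992, 0.55257866, 0.9368341 ]), 'moment': array([0.01429811, 0.01091698, 0.00937118]), 'gripper_width': 0.08530717415017247}
side {'K': array([[506.20559687,   0.        , 284.5763838 ],
       [  0.        , 506.20559687, 212.41361803],
       [  0.        ,   0.        ,   1.        ]]), 'R': array([[ 0.70896332, -0.70514374,  0.0119712 ],
       [-0.42050639, -0.43628939, -0.79550358],
       [ 0.56616728,  0.5589489 , -0.60583062]]), 't': array([-0.48380195,  0.27161751,  1.16318035])}
case [([196.0, 194.0, 88.0, 58.0], 0.74)]
lid_handle [([195.0, 185.0, 86.0
[... 1002 characters left out ...]
.38)]
bottle [([233.0, 145.0, 41.0, 40.0], 0.77)]
wrench [([171.0, 148.0, 26.0, 50.0], 0.88)]
foam [([171.0, 148.0, 27.0, 51.0], 0.41)]
lid [([157.0, 238.0, 101.0, 76.0], 0.87)]
wrist {'K': array([[325.1922621 ,   0.        , 281.53387687],
       [  0.        , 325.1922621 , 212.96733457],
       [  0.        ,   0.        ,   1.        ]]), 'T_tool_cam': array([[ 9.99999702e-01, -3.25339417e-04,  6.99589935e-04,
        -2.18837958e-04],
       [ 1.10425768e-04,  9.57763329e-01,  2.87557636e-01,
        -7.41572081e-02],
       [-7.63595419e-04, -2.87557473e-01,  9.57763079e-01,
        -1.75725077e-01],
       [ 0.00000000e+00,  0.00000000e+00,  0.00000000e+00,
         1.00000000e+00]])}
```

View pics/side0.png

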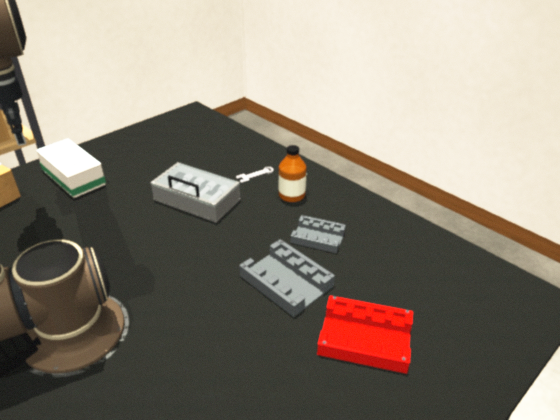

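View pics/top0.png

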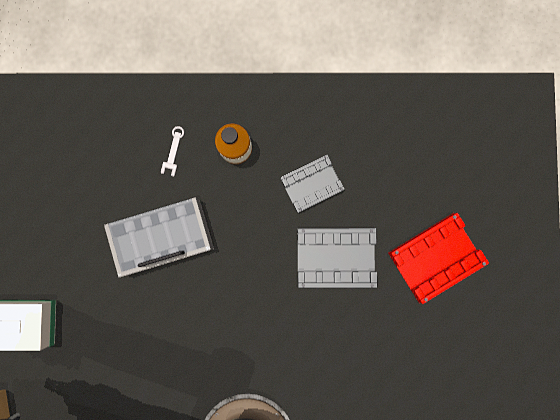

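View pics/wrist0.png

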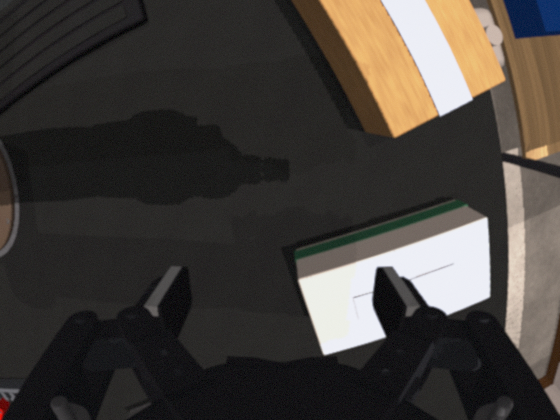

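```bash
python3 - <<'E'
import cv2
a=cv2.imread('pics/top0.png');b=cv2.imread('pics/side0.png')
cv2.imwrite('pics/t_case.png',cv2.resize(a[185:290,95:225],None,fx=6,fy=5.5,interpolation=cv2.INTER_CUBIC) if 0 else cv2.resize(a[190:285,95:225],None,fx=6,fy=6,interpolation=cv2.INTER_CUBIC))
cv2.imwrite('pics/t_hold.png',cv2.resize(a[150:300,270:390],None,fx=4,fy=4,interpolation=cv2.INTER_CUBIC))
cv2.imwrite('pics/s_case.png',cv2.resize(b[155:230,140:260],None,fx=6,fy=6,interpolation=cv2.INTER_CUBIC))
cv2.imwrite('pics/s_hold.png',cv2.resize(b[205:320,230:355],None,fx=5,fy=5,interpolation=cv2.INTER_CUBIC))
E
```

```text
(no output)
```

View pics/t_case.png

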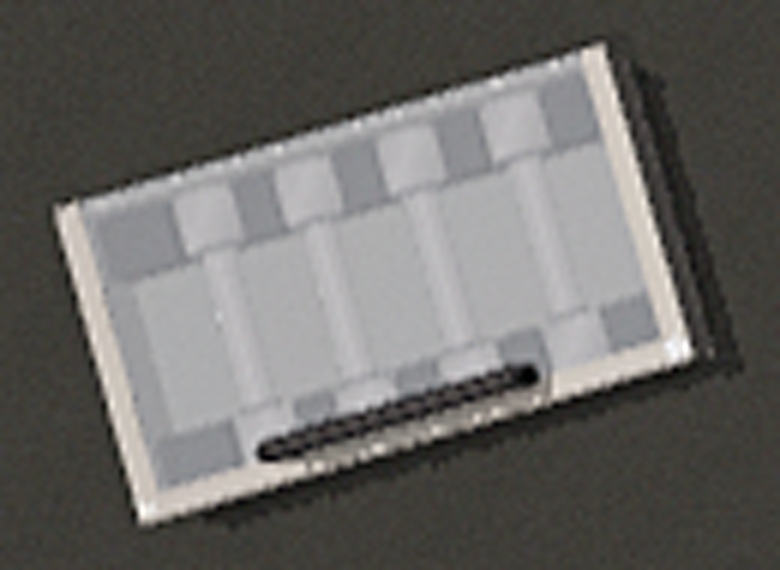

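View pics/t_hold.png

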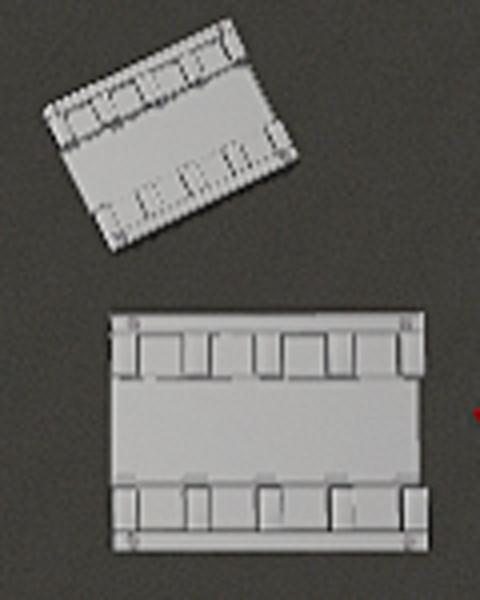

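View pics/s_case.png

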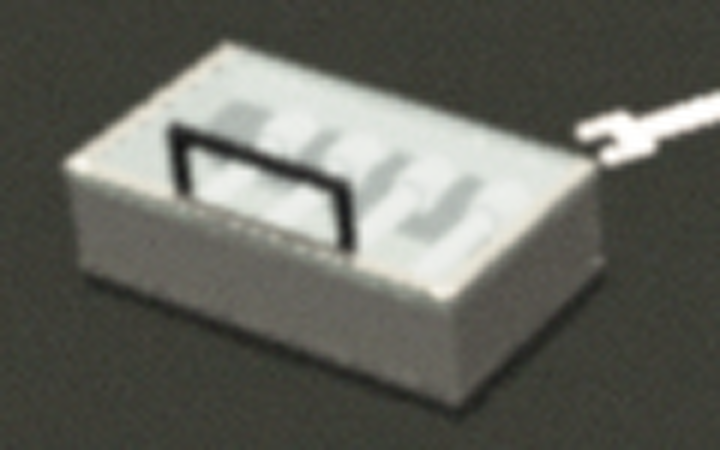

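View pics/s_hold.png

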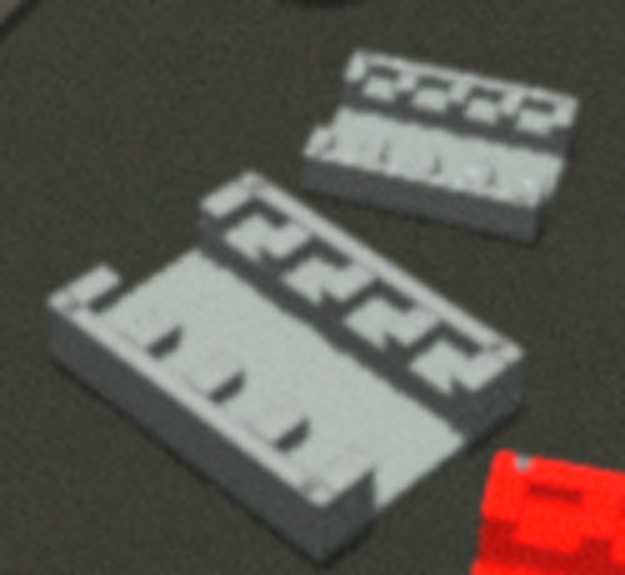

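```bash
cat >> h.py <<'E'
from scipy.optimize import least_squares
from scipy.spatial.transform import Rotation as Rot
P={c:camera_params(c) for c in ['side','top','wrist']}
def proj(cam,X):
    X=np.atleast_2d(X); p=P[cam]; c=X@p['R'].T+p['t']; u=c@p['K'].T; return u[:,:2]/u[:,2:]
def Tw(s):
    T=np.eye(4); T[:3,:3]=Rot.from_euler('xyz',s['eef_rot'],degrees=True).as_matrix(); T[:3,3]=s['eef_pos']; return T@P['wrist']['T_tool_cam']
def wproj(s,X):
    X=np.atleast_2d(X); T=Tw(s); c=(X-T[:3,3])@T[:3,:3]
    r=np.hypot(c[:,0],c[:,1]); th=np.arctan2(r,c[:,2]); K=P['wrist']['K']
    return np.c_[K[0,2]+K[0,0]*th*c[:,0]/r, K[1,2]+K[1,1]*th*c[:,1]/r]
def wray(s,uv):
    K=P['wrist']['K'];uv=np.atleast_2d(uv).astype(float)
    d=(uv-[K[0,2],K[1,2]])/K[0,0]; th=np.hypot(d[:,0],d[:,1]); v=np.c_[np.sin(th)[:,None]*d/th[:,None],np.cos(th)]
    T=Tw(s); return T[:3,3], v@T[:3,:3].T
def wplane(s,uv,z):
    o,v=wray(s,uv); return o+v*((z-o[2])/v[:,2])[:,None]
def place(q,L): # q=x,y,yaw(rad),z
    c,s_=np.cos(q[2]),np.sin(q[2]); L=np.atleast_2d(L); z=q[3] if len(q)>3 else 0
    return np.c_[q[0]+c*L[:,0]-s_*L[:,1], q[1]+s_*L[:,0]+c*L[:,1], z+L[:,2]]
def unproj(cam,uv,z):
    p=P[cam]; uv=np.atleast_2d(uv); v=np.c_[uv,np.ones(len(uv))]@np.linalg.inv(p['K']).T@p['R']; o=-p['R'].T@p['t']
    return o+v*((z-o[2])/v[:,2])[:,None]
E
python3 - <<'E'
from h import *
def fit(sx,sy,z,top,side,q0):
    L=np.array([[sx,sy,z],[sx,-sy,z],[-sx,-sy,z],[-sx,sy,z]])
    for fz in (0,1):
        f=lambda q:np.r_[(proj('top',place(q,L))-top).ravel(),(proj('side',place(q,L))-side).ravel()]
        r=least_squares(f,q0+[0]*fz); print(np.r_[r.x[:2],np.degrees(r.x[2]),r.x[3:]].round(4)); print(r.fun.round(1))
    for cam,m in (('top',top),('side',side)):
        g=lambda q:(proj(cam,place(q,L))-m).ravel()
        r=least_squares(g,q0); print(cam,np.r_[r.x[:2],np.degrees(r.x[2])].round(4), abs(r.fun).max().round(1))
fit(.0665,.117,.0645,np.array([[105.3,224.2],[195.3,197.5],[210.3,250],[119.2,277]]),np.array([[178,162],[240,181.7],[214.7,204.5],[150.8,182.5]]),[.5,.2,.2])
fit(.0735,.098,.038,np.array([[297.5,228.2],[376,228.5],[377.2,287.5],[297.7,287.5]]),np.array([[280,239.4],[334.6,275.4],[293.6,306],[239.6,265]]),[.4,-.2,0.])
E
```

```text
[ 0.5155  0.2182 16.7181]
[-0.7  0.3  0.6 -0.1  0.5 -0.7 -0.4 -0.2  0.   0.2 -0.4  0.5 -0.1  0.3
 -0.1 -0.2]
[5.15400e-01 2.18000e-01 1.67139e+01 7.00000e-04]
[-0.7  0.4  0.7 -0.1  0.6 -0.6 -0.3 -0.2  0.   0.1 -0.4  0.3 -0.1  0.2
 -0.1 -0.3]
top [ 0.5151  0.2183 16.5917] 0.7
side [ 0.5164  0.2187 17.0139] 0.3
[ 0.4643 -0.2249  0.0475]
[ 0.5  0.2  0.5 -0.   0.   0.4  0.3  0.2 -0.1 -1.   0.3 -0.5  0.2 -0.2
 -0.8 -0.6]
[ 0.4649 -0.2245  0.0592 -0.0027]
[ 0.3 -0.   0.1 -0.2 -0.4  0.   0.1 -0.1 -0.1 -0.4  0.2  0.1  0.2  0.4
 -0.7 -0. ]
top [ 0.4648 -0.2241  0.1565] 0.3
side [ 0.4633 -0.2263 -0.0994] 0.8
```

Request:
send_rows([
  [40,[10,-10,20],-2],
  [40,[28,-27,5],-6],
  [40,[28,-27,0],-6],
  [40,[28,-27,0],-6],
  [40,[28,-27,0],-6],
])

```text
clock: 1.37
eef_pos: [0.2814, 0.3814, 0.2228]
eef_rot: [180.0, -0.0, 46.2]
force: [0.4, 0.3, -0.2]
gripper_width: 0.0404
```

Request:
send_rows([
  [40,[28,-27,0],-6],
  [40,[28,-27,0],-6],
  [40,[28,-27,0],-6],
  [40,[28,-27,0],-6],
  [40,[28,-27,0],-5.7],
])

```text
clock: 1.78
eef_pos: [0.4216, 0.2459, 0.2228]
eef_rot: [-180.0, -0.0, 16.4]
force: [0.5, 0.5, 0.9]
gripper_width: 0.0396
```

```bash
cat > w.py <<'E'
from h import *
import sys
def look(name,marks=()):
    s=state(); im=save('wrist',name); print(s['clock'],s['eef_pos'].round(4),s['eef_rot'].round(2),s['force'].round(1),round(s['gripper_width'],4)); return s,im
if __name__=='__main__':
    look(sys.argv[1])
E
python3 w.py w1
```

```text
1.7833 [0.4216 0.2459 0.2228] [-1.7999e+02 -4.0000e-02  1.6430e+01] [0.5 0.5 0.9] 0.0396
```

View pics/w1.png

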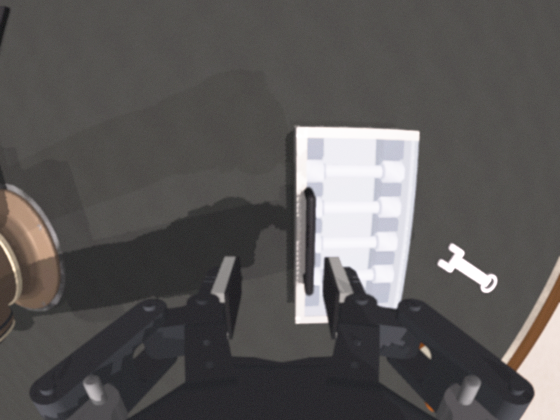

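```bash
python3 - <<'E'
from h import *
s=state()
print(wproj(s,place([.5155,.2182,np.radians(16.7)],[[-.0545,.05,.0995],[-.0545,-.05,.0995],[-.0665,.117,.0645],[.0665,.117,.0645],[-.0665,-.117,.0645]])).round(1))
print(wplane(s,[[309,191],[309,291]],.0995).round(4))
print(proj('side',place([.5155,.2182,np.radians(16.7)],[[-.0545,.05,.0995],[-.0545,-.05,.0995]])))
E
```

```text
[[308.  194.3]
 [306.7 287.1]
 [293.3 122.3]
 [416.5 125.7]
 [294.  319.6]]
[[0.4489 0.2537 0.0995]
 [0.4815 0.1507 0.0995]]
[[169.29752917 176.71550975]
 [196.83995657 186.10493017]]
```

Request:
send_rows([
  [40,[20,-22,0],0.3],
  [40,[22,-21,-20],0],
  [40,[0,0,-40],0],
  [40,[0,0,0],0],
  [40,[0,0,0],0],
])

```text
clock: 2.25
eef_pos: [0.4607, 0.2034, 0.1607]
eef_rot: [180.0, 0.3, 17.0]
force: [0.1, -0.7, -0.0]
gripper_width: 0.0401
```

```bash
python3 w.py w2
```

```text
2.25 [0.4607 0.2034 0.1607] [179.97   0.32  16.98] [ 0.1 -0.7 -0. ] 0.0401
```

View pics/w2.png

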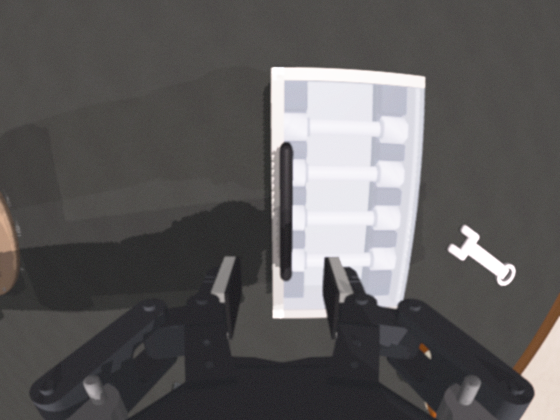

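Request:
send_rows([
  [40,[2,0,-30],0],
  [40,[0,0,-30],0],
  [40,[0,0,-18],0],
  [8,[0,0,0],0],
  [0,[0,0,0],0],
])

```text
clock: 2.72
eef_pos: [0.4654, 0.2057, 0.0868]
eef_rot: [-180.0, -0.1, 17.1]
force: [0.2, -0.1, 0.1]
gripper_width: 0.0163
```

Request:
send_rows([
  [0,[0,0,0],0],
  [0,[0,0,0],0],
  [0,[0,0,0],0],
  [0,[0,0,0],0],
  [0,[0,0,0],0],
])

```text
clock: 3.13
eef_pos: [0.4649, 0.2046, 0.0852]
eef_rot: [-180.0, -0.1, 17.0]
force: [0.5, -0.4, 0.2]
gripper_width: -0.0004
```

```bash
python3 w.py w3; python3 - <<'E'
import numpy as np
from plant import state
s=state()
# arc table in 16.7deg frame relative to handle
R=np.hypot(121,43);a0=np.arctan2(43,-121)
c,sn=np.cos(np.radians(16.7)),np.sin(np.radians(16.7))
prev=None
for d in range(0,105,5):
    a=a0-np.radians(d); p=np.array([R*np.cos(a)+121,R*np.sin(a)-43]); w=np.array([p[0]*c,p[0]*sn,p[1]])
    print(d,w.round(1), None if prev is None else (w-prev).round(1)); prev=w
E
```

```text
3.1333 [0.4649 0.2046 0.0852] [-1.7999e+02 -6.0000e-02  1.7020e+01] [ 0.5 -0.4  0.2] -0.0004
0 [ 0.  0. -0.] None
5 [ 4.   1.2 10.4] [ 4.   1.2 10.4]
10 [ 8.9  2.7 20.4] [ 4.9  1.5 10. ]
15 [14.6  4.4 29.9] [5.7 1.7 9.5]
20 [21.1  6.3 38.8] [6.5 1.9 8.9]
25 [28.3  8.5 47.1] [7.2 2.2 8.3]
30 [36.1 10.8 54.7] [7.9 2.4 7.6]
35 [44.6 13.4 61.6] [8.5 2.5 6.9]
40 [53.6 16.1 67.7] [9.  2.7 6.1]
45 [63.1 18.9 73. ] [9.5 2.8 5.2]
50 [73.  21.9 77.3] [9.9 3.  4.4]
55 [83.2 24.9 80.8] [10.2  3.1  3.4]
60 [93.6 28.1 83.3] [10.5  3.1  2.5]
65 [104.2  31.3  84.8] [10.6  3.2  1.5]
70 [115.   34.5  85.4] [10.7  3.2  0.6]
75 [125.7  37.7  85. ] [10.7  3.2 -0.4]
80 [136.3  40.9  83.6] [10.6  3.2 -1.4]
85 [146.8  44.   81.3] [10.5  3.1 -2.3]
90 [157.1  47.1  78. ] [10.3  3.1 -3.3]
95 [167.   50.1  73.8] [ 9.9  3.  -4.2]
100 [176.6  53.   68.7] [ 9.6  2.9 -5.1]
```

View pics/w3.png

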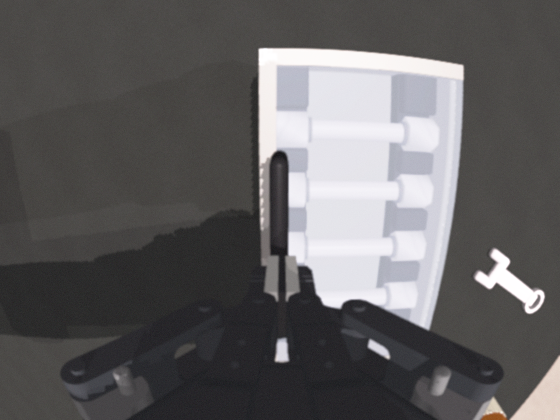

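```bash
python3 - <<'E'
from h import *
s=state()
print(wproj(s,place([.5155,.2182,np.radians(16.7)],[[-.0545,.05,.0995],[-.0545,0,.0995],[-.0545,-.05,.0995],[-.0665,.117,.0645],[.0665,.117,.0645]])).round(1))
print(wproj(s,[s['eef_pos'],s['eef_pos']+[0,0,.019]]))
b=save('side','s4'); print(proj('side',[s['eef_pos'],s['eef_pos']+[0,0,.019]]))
cv2.imwrite('pics/s4c.png',cv2.resize(b[100:240,120:280,::-1],None,fx=4.5,fy=4.5,interpolation=cv2.INTER_CUBIC)[:600])
E
```

```text
[[279.8 168.4]
 [279.5 260. ]
 [279.3 332.9]
 [260.4  49.9]
 [464.2  67.5]]
[[283.01172746 247.24149791]
 [283.22006725 261.01598934]]
[[183.44914379 184.9952245 ]
 [182.73929867 179.60383517]]
```

View pics/s4c.png

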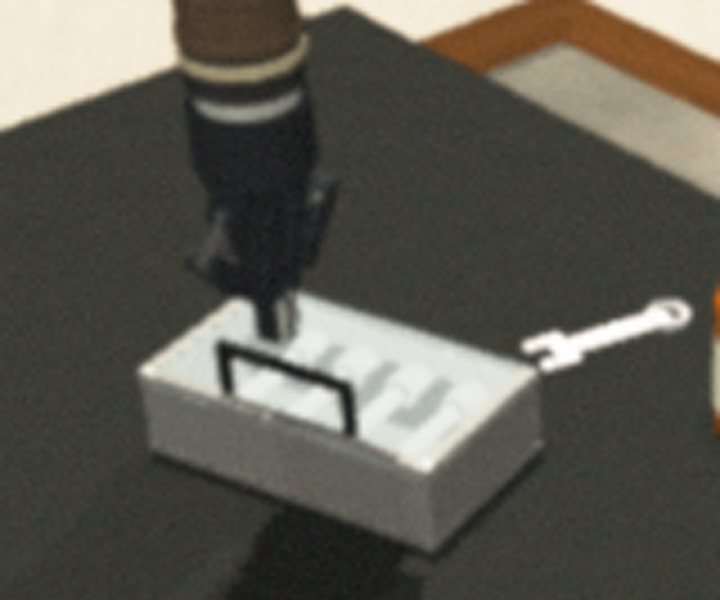

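Request:
send_rows([
  [40,[0,0,0],0],
  [40,[0,0,0],0],
  [40,[0,0,0],0],
  [40,[0,0,0],0],
  [40,[0,0,0],0],
])

```text
clock: 3.65
eef_pos: [0.4645, 0.2044, 0.0844]
eef_rot: [180.0, 0.0, 17.0]
force: [-0.1, 0.1, 0.4]
gripper_width: 0.0401
```

```bash
python3 - <<'E'
from h import *
from w import look
s,im=look('w5')
b=save('side','s5')
A=cv2.resize(b[130:230,130:270],None,fx=4,fy=4,interpolation=cv2.INTER_CUBIC)
A=np.clip(A.astype(float)*2.0,0,255).astype(np.uint8)
cv2.imwrite('pics/s5c.png',A[:,:,::-1])
cv2.imwrite('pics/w5c.png',np.clip(cv2.resize(im[150:400,150:420],None,fx=2.2,fy=2.2).astype(float)*1.8,0,255).astype(np.uint8)[:,:,::-1])
E
```

```text
3.65 [0.4645 0.2044 0.0844] [1.800e+02 1.000e-02 1.702e+01] [-0.1  0.1  0.4] 0.0401
```

View pics/s5c.png

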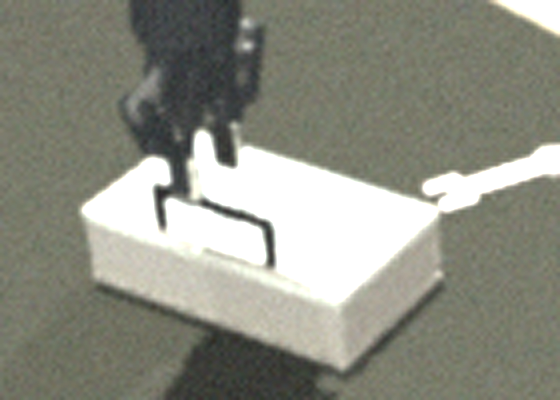

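View pics/w5c.png

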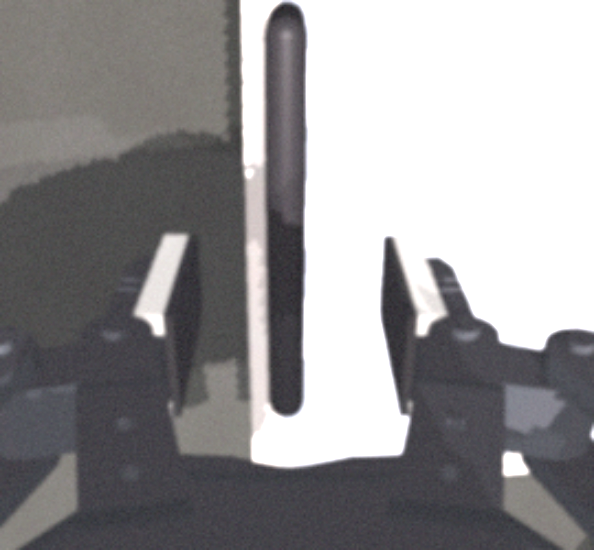

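```bash
python3 - <<'E'
from h import *
s=state();p=s['eef_pos'];u=np.array([np.cos(.297),np.sin(.297),0])
for k in (-.02,-.034,.02,.034):
  for z in (.08,.1,.12):
    q=p+k*u;q[2]=z; print(k,z,((proj('side',q)-[130,130])*4).round(0), wproj(s,q+.011*np.array([-np.sin(.297),np.cos(.297),0])).round(), )
E
```

```text
-0.02 0.08 [[198. 239.]] [[249. 227.]]
-0.02 0.1 [[194. 217.]] [[245. 239.]]
-0.02 0.12 [[191. 193.]] [[241. 255.]]
-0.034 0.08 [[186. 249.]] [[226. 227.]]
-0.034 0.1 [[182. 226.]] [[220. 239.]]
-0.034 0.12 [[179. 203.]] [[212. 254.]]
0.02 0.08 [[231. 212.]] [[317. 227.]]
0.02 0.1 [[228. 190.]] [[321. 239.]]
0.02 0.12 [[225. 167.]] [[326. 255.]]
0.034 0.08 [[242. 203.]] [[340. 227.]]
0.034 0.1 [[239. 181.]] [[347. 239.]]
0.034 0.12 [[237. 158.]] [[354. 254.]]
```

Request:
send_rows([
  [40,[-1,0,-10],0],
  [40,[0,0,-10],0],
  [40,[0,0,-10],0],
  [40,[0,0,0],0],
  [40,[0,0,0],0],
])

```text
clock: 4.17
eef_pos: [0.4626, 0.2041, 0.0532]
eef_rot: [180.0, 0.1, 17.0]
force: [-0.1, 0.0, 1.3]
gripper_width: 0.04
```

```bash
python3 - <<'E'
from h import *
from w import look
s,im=look('w6')
b=save('side','s6')
A=cv2.resize(b[130:230,130:270],None,fx=4,fy=4,interpolation=cv2.INTER_CUBIC)
A=np.clip(A.astype(float)*1.3,0,255).astype(np.uint8)
cv2.imwrite('pics/s6c.png',A[:,:,::-1])
E
```

```text
4.1667 [0.4626 0.2041 0.0532] [1.7998e+02 1.4000e-01 1.7020e+01] [-0.1  0.   1.3] 0.04
```

View pics/s6c.png

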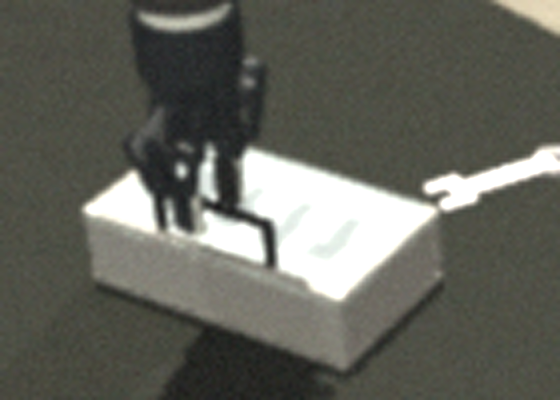

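View pics/w6.png

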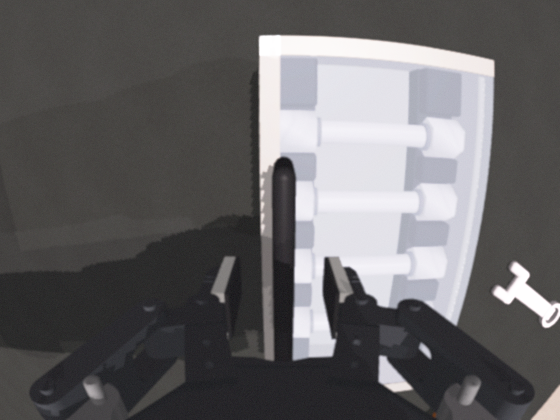

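Request:
send_rows([
  [20,[0,0,-3],0],
  [0,[0,0,0],0],
  [0,[0,0,0],0],
  [0,[0,0,0],0],
  [0,[0,0,0],0],
])

```text
clock: 4.68
eef_pos: [0.4634, 0.2044, 0.0516]
eef_rot: [-180.0, 0.0, 17.0]
force: [-2.5, -0.2, 0.3]
gripper_width: 0.0075
```

Request:
send_rows([
  [0,[0,0,0],0],
  [0,[0,0,0],0],
  [0,[0,0,0],0],
  [0,[0,0,0],0],
  [0,[0,0,0],0],
])

```text
clock: 5.1
eef_pos: [0.4634, 0.2044, 0.0515]
eef_rot: [-180.0, 0.0, 17.0]
force: [-3.2, -0.9, 1.9]
gripper_width: 0.0076
```

Request:
send_rows([
  [0,[4,1.2,10.4],0],
  [0,[4.9,1.5,10],0],
  [0,[5.7,1.7,9.5],0],
  [0,[6.5,1.9,8.9],0],
  [0,[0,0,0],0],
])

```text
clock: 5.52
eef_pos: [0.4838, 0.2106, 0.0909]
eef_rot: [-180.0, 0.2, 17.0]
force: [-8.7, -2.8, 4.1]
gripper_width: 0.0077
```

```bash
python3 - <<'E'
from h import *
from w import look
s,im=look('w7')
b=save('side','s7')
A=cv2.resize(b[130:230,130:270],None,fx=4,fy=4,interpolation=cv2.INTER_CUBIC)
cv2.imwrite('pics/s7c.png',A[:,:,::-1])
E
```

```text
5.5167 [0.4838 0.2106 0.0909] [-1.7998e+02  1.5000e-01  1.7020e+01] [-8.7 -2.8  4.1] 0.0077
```

View pics/s7c.png

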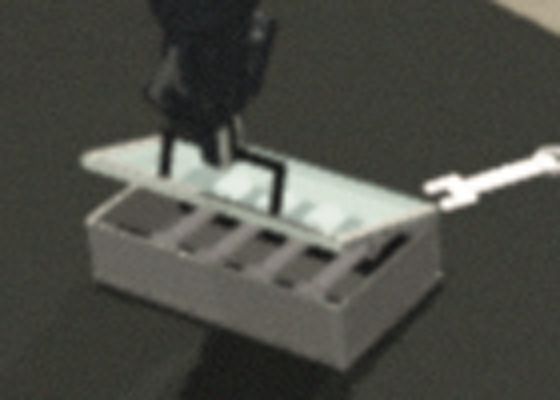

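View pics/w7.png

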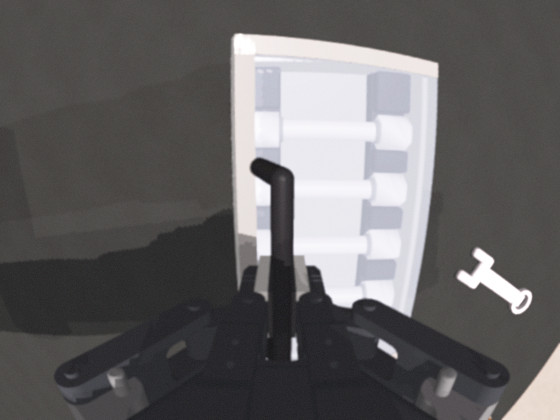

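Lid is being lifted (about 20°). Continue along the arc.

Request:
send_rows([
  [0,[7.2,2.2,8.3],0],
  [0,[7.9,2.4,7.6],0],
  [0,[8.5,2.5,6.9],0],
  [0,[9,2.7,6.1],0],
  [0,[0,0,0],0],
])

```text
clock: 6.03
eef_pos: [0.5161, 0.2205, 0.1215]
eef_rot: [-180.0, 0.1, 17.0]
force: [-12.4, -3.2, 18.2]
gripper_width: 0.0075
```

Request:
send_rows([
  [0,[9.5,2.8,5.2],0],
  [0,[9.9,3,4.4],0],
  [0,[10.2,3.1,3.4],0],
  [0,[10.5,3.1,2.5],0],
  [0,[0,0,0],0],
])

```text
clock: 6.45
eef_pos: [0.5591, 0.2336, 0.137]
eef_rot: [-179.9, -0.2, 17.0]
force: [-2.6, 0.3, 12.0]
gripper_width: 0.0075
```

```bash
python3 - <<'E'
from h import *
from w import look
s,im=look('w8')
b=save('side','s8')
A=cv2.resize(b[100:230,130:270],None,fx=4,fy=4,interpolation=cv2.INTER_CUBIC)
cv2.imwrite('pics/s8c.png',A[:,:,::-1])
E
```

```text
6.45 [0.5591 0.2336 0.137 ] [-179.93   -0.2    17.03] [-2.6  0.3 12. ] 0.0075
```

View pics/s8c.png

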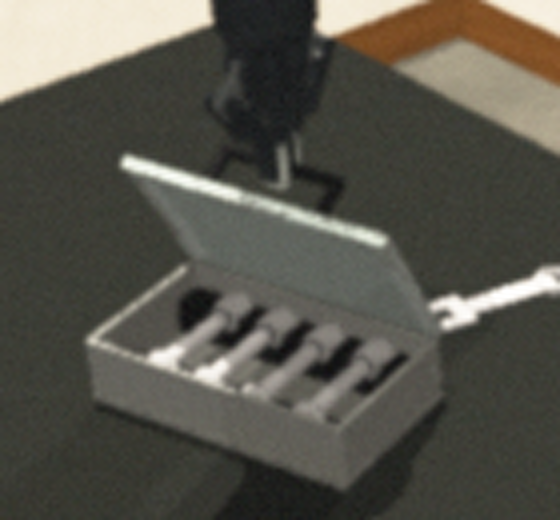

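View pics/w8.png

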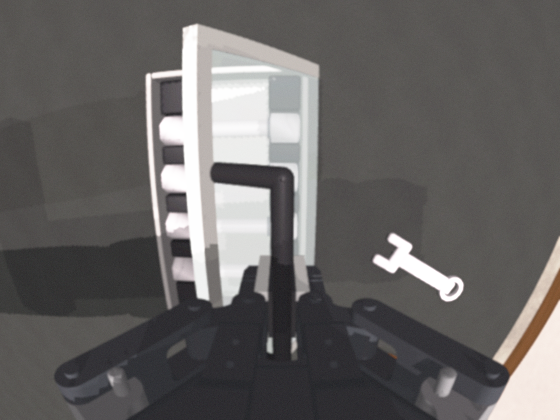

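Request:
send_rows([
  [0,[10.6,3.2,1],0],
  [0,[10.7,3.2,0],0],
  [0,[10.7,3.2,-1],0],
  [0,[10.6,3.2,-1.6],0],
  [0,[0,0,0],0],
])

```text
clock: 6.97
eef_pos: [0.6027, 0.2469, 0.1344]
eef_rot: [-179.9, -0.3, 17.0]
force: [2.2, 3.4, 3.6]
gripper_width: 0.0076
```

Request:
send_rows([
  [0,[10.5,3.1,-2.3],0],
  [0,[10.3,3.1,-3.3],0],
  [0,[9.9,3,-4.2],0],
  [0,[6,1.8,-3],0],
  [0,[0,0,0],0],
])

```text
clock: 7.38
eef_pos: [0.6384, 0.2578, 0.12]
eef_rot: [-179.9, -0.1, 17.0]
force: [-0.0, 3.9, 2.7]
gripper_width: 0.0076
```

```bash
python3 - <<'E'
from h import *
from w import look
s,im=look('w9')
b=save('side','s9')
A=cv2.resize(b[100:230,130:270],None,fx=4,fy=4,interpolation=cv2.INTER_CUBIC)
cv2.imwrite('pics/s9c.png',A[:,:,::-1])
E
```

```text
7.3833 [0.6384 0.2578 0.12  ] [-1.7991e+02 -1.1000e-01  1.7040e+01] [-0.   3.9  2.7] 0.0076
```

View pics/s9c.png

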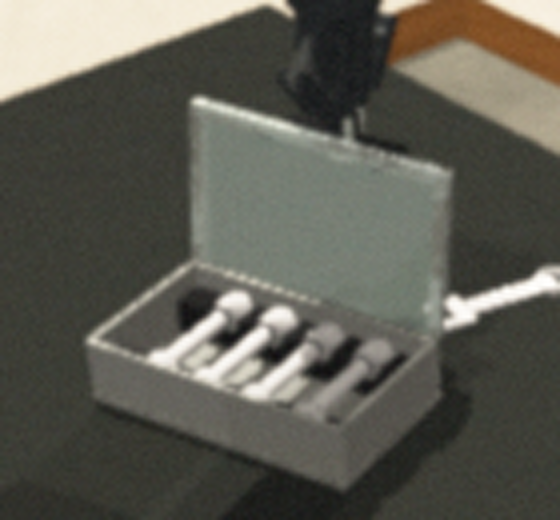

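View pics/w9.png

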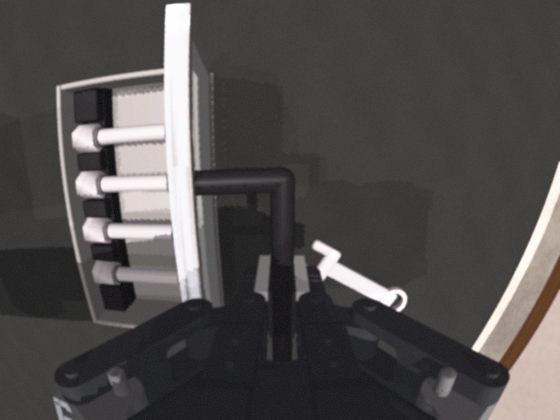

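Request:
send_rows([
  [0,[2.5,0.8,-1.5],0],
  [0,[2,0.6,-1],0],
  [0,[0,0,0],0],
  [0,[0,0,0],0],
  [0,[0,0,0],0],
])

```text
clock: 7.9
eef_pos: [0.6401, 0.2583, 0.1189]
eef_rot: [-179.9, 0.0, 17.1]
force: [-7.0, 2.4, 9.6]
gripper_width: 0.0075
```

Request:
send_rows([
  [20,[0,0,0],0],
  [20,[0,0,0],0],
  [20,[0,0,0],0],
  [20,[0,0,10],0],
  [20,[0,0,20],0],
])

```text
clock: 8.32
eef_pos: [0.6398, 0.2569, 0.1452]
eef_rot: [180.0, 0.3, 17.0]
force: [0.4, -0.4, 0.7]
gripper_width: 0.02
```

Request:
send_rows([
  [20,[0,0,35],0],
  [20,[0,0,35],0],
  [20,[0,0,20],0],
  [40,[0,0,0],0],
  [40,[0,0,0],0],
])

```text
clock: 8.73
eef_pos: [0.6421, 0.2578, 0.2397]
eef_rot: [180.0, -0.2, 17.0]
force: [-0.6, -0.3, -1.0]
gripper_width: 0.0399
```

```bash
python3 - <<'E'
from h import *
from w import look
s,im=look('w10')
b=save('side','s10')
A=cv2.resize(b[80:230,130:270],None,fx=4,fy=4,interpolation=cv2.INTER_CUBIC)
cv2.imwrite('pics/s10c.png',A[:,:,::-1])
E
```

```text
8.7333 [0.6421 0.2578 0.2397] [180.    -0.19  17.01] [-0.6 -0.3 -1. ] 0.0399
```

View pics/s10c.png

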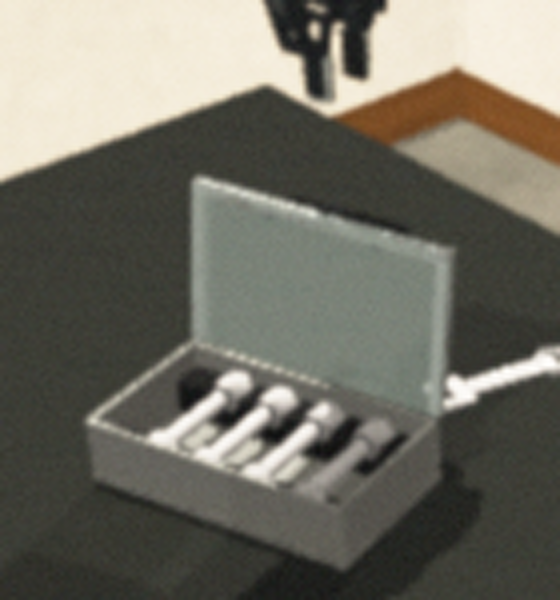

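Request:
send_rows([
  [34,[-25,-8,0],7],
  [34,[-25,-8,0],7],
  [34,[-25,-8,0],7],
  [34,[-25,-8,0],7],
  [34,[-26,-8,0],7],
])

```text
clock: 9.25
eef_pos: [0.5132, 0.2169, 0.2357]
eef_rot: [-179.9, 0.2, 52.4]
force: [0.4, -0.4, -0.0]
gripper_width: 0.0343
```

Request:
send_rows([
  [34,[0,0,0],7],
  [34,[0,0,0],7],
  [34,[0,0,0],7],
  [34,[0,0,0],7],
  [34,[0,0,0],7],
])

```text
clock: 9.67
eef_pos: [0.5142, 0.2173, 0.2361]
eef_rot: [-179.8, 0.1, 87.4]
force: [0.6, -0.2, 0.9]
gripper_width: 0.0339
```

Request:
send_rows([
  [34,[0,0,-10],7],
  [34,[0,0,-10],7],
  [34,[0,0,-10],5.7],
  [34,[0,0,0],0],
  [34,[0,0,0],0],
])

```text
clock: 10.08
eef_pos: [0.5141, 0.2173, 0.2062]
eef_rot: [-179.8, 0.0, 106.6]
force: [0.1, 0.3, 0.7]
gripper_width: 0.0338
```

```bash
python3 - <<'E'
from h import *
from w import look
s,im=look('w11')
print([(np.round(d['bbox']).tolist(),round(d['p'],2)) for d in spot_in('wrist','column1')])
q=[.5155,.2182,np.radians(16.7)]
for y in (-.0675,-.0225,.0225,.0675): print(y,wproj(s,place(q,[[-.06,y,.033],[.06,y,.033],[-.036,y,.040],[.036,y,.040]])).round(1).tolist())
E
```

```text
10.0833 [0.5141 0.2173 0.2062] [-1.7980e+02  3.0000e-02  1.0656e+02] [0.1 0.3 0.7] 0.0338
[([342.0, 189.0, 26.0, 112.0], 0.94), ([264.0, 188.0, 30.0, 112.0], 0.57), ([305.0, 186.0, 26.0, 111.0], 0.57)]
-0.0675 [[218.8, 134.3], [223.7, 239.0], [218.3, 157.0], [221.4, 221.3]]
-0.0225 [[260.3, 133.3], [262.2, 239.2], [260.2, 156.3], [261.4, 221.3]]
0.0225 [[302.6, 133.2], [301.3, 239.1], [302.8, 156.1], [302.0, 221.2]]
0.0675 [[344.1, 134.0], [339.8, 238.8], [344.8, 156.7], [342.0, 221.0]]
```

View pics/w11.png

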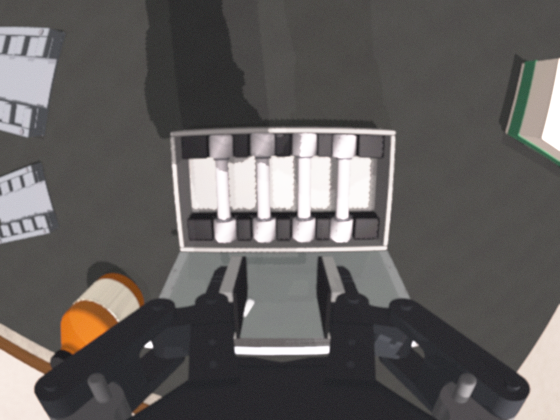

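Request:
send_rows([
  [34,[-9,33,0],0.1],
  [34,[-9,34,-30],0],
  [34,[0,0,-40],0],
  [34,[0,0,-40],0],
  [34,[0,0,-35],0],
])

```text
clock: 10.6
eef_pos: [0.4977, 0.2821, 0.0643]
eef_rot: [180.0, -0.0, 106.8]
force: [-0.7, 0.0, -0.4]
gripper_width: 0.0338
```

Request:
send_rows([
  [34,[0,0,0],0],
  [34,[0,0,0],0],
  [34,[0,0,0],0],
  [34,[0,0,0],0],
  [34,[0,0,0],0],
])

```text
clock: 11.02
eef_pos: [0.4999, 0.2823, 0.0687]
eef_rot: [179.7, -0.1, 106.8]
force: [-0.3, 0.2, 0.6]
gripper_width: 0.0342
```

```bash
python3 - <<'E'
from h import *
from w import look
s,im=look('w12')
q=[.5155,.2182,np.radians(16.7)]
for y in (-.0225,.0225,.0675): print(y,wproj(s,place(q,[[-.06,y,.033],[.06,y,.033],[-.036,y,.040],[.036,y,.040]])).round(1).tolist())
p=s['eef_pos']
print(wproj(s,[p+[0,0,.036],p+[0,0,.05]]))
E
```

```text
11.0167 [0.4999 0.2823 0.0687] [ 1.7973e+02 -6.0000e-02  1.0679e+02] [-0.3  0.2  0.6] 0.0342
-0.0225 [[151.0, 138.2], [168.5, 294.1], [149.4, 174.5], [161.2, 271.2]]
0.0225 [[214.5, 135.1], [224.0, 296.7], [213.6, 172.9], [220.0, 273.3]]
0.0675 [[283.4, 134.1], [282.9, 297.6], [283.4, 172.4], [283.1, 274.1]]
[[280.65231366 276.8713663 ]
 [280.61806902 291.63455656]]
```

View pics/w12.png

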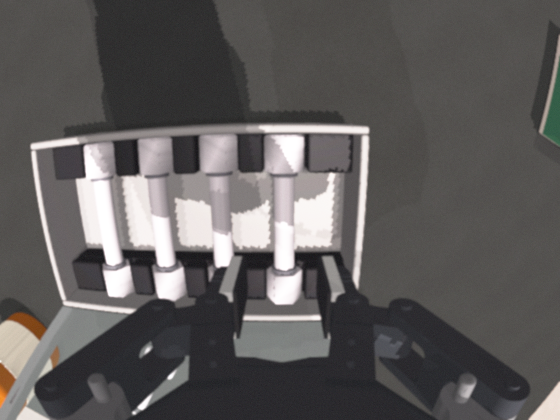

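Request:
send_rows([
  [34,[-4.2,2,-25],0],
  [34,[0,0,-25],0],
  [34,[0,0,-20],0],
  [34,[0,0,-10],0],
  [34,[0,0,0],0],
])

```text
clock: 11.48
eef_pos: [0.4928, 0.2827, -0.0157]
eef_rot: [-179.8, 0.0, 106.8]
force: [-0.5, 0.3, -0.6]
gripper_width: 0.034
```

```bash
python3 - <<'E'
from h import *
from w import look
s,im=look('w13')
b=save('side','s13')
A=cv2.resize(b[100:230,120:260],None,fx=4,fy=4,interpolation=cv2.INTER_CUBIC)
cv2.imwrite('pics/s13c.png',A[:,:,::-1])
E
```

```text
11.4833 [ 0.4928  0.2827 -0.0157] [-1.7984e+02  4.0000e-02  1.0681e+02] [-0.5  0.3 -0.6] 0.034
```

View pics/w13.png

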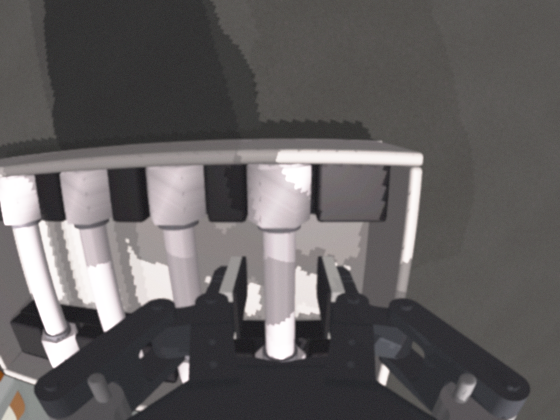

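View pics/s13c.png

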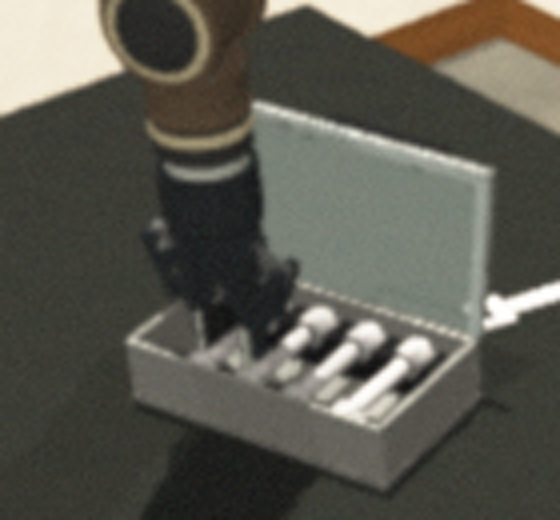

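Request:
send_rows([
  [34,[2.6,0.8,-3],0],
  [20,[0,0,0],0],
  [8,[0,0,0],0],
  [6,[0,0,0],0],
  [5,[0,0,0],0],
])

```text
clock: 12.0
eef_pos: [0.4975, 0.2846, -0.016]
eef_rot: [179.9, -0.0, 106.8]
force: [1.3, -0.7, 5.2]
gripper_width: 0.0119
```

Request:
send_rows([
  [4,[0,0,0],0],
  [2,[0,0,0],0],
  [0,[0,0,0],0],
  [0,[0,0,0],0],
  [0,[0,0,0],0],
])

```text
clock: 12.42
eef_pos: [0.4975, 0.2846, -0.016]
eef_rot: [179.9, -0.0, 106.8]
force: [1.6, -0.4, 6.4]
gripper_width: 0.0121
```

```bash
python3 - <<'E'
from h import *
from w import look
s,im=look('w14')
E
```

```text
12.4167 [ 0.4975  0.2846 -0.016 ] [ 1.7986e+02 -1.0000e-02  1.0681e+02] [ 1.6 -0.4  6.4] 0.0121
```

View pics/w14.png

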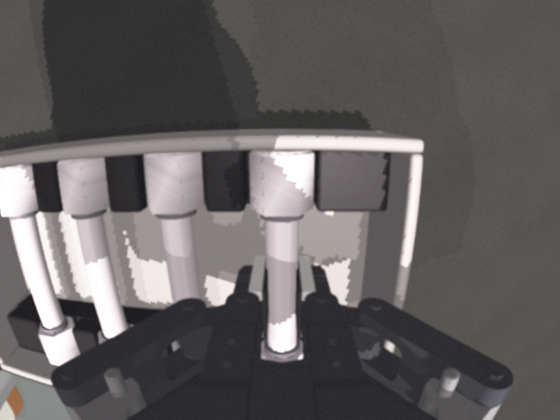

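Request:
send_rows([
  [0,[0,0,10],0],
  [0,[0,0,25],0],
  [0,[0,0,35],0],
  [0,[0,0,35],0],
  [0,[0,0,25],0],
])

```text
clock: 12.88
eef_pos: [0.4964, 0.2844, 0.1159]
eef_rot: [179.9, -0.0, 106.8]
force: [0.1, 0.6, -1.6]
gripper_width: 0.0119
```

Request:
send_rows([
  [0,[0,0,10],0],
  [0,[0,-20,5],-1.8],
  [0,[-2,-35,0],-2],
  [0,[-3,-40,0],-2],
  [0,[-3,-40,0],-2],
])

```text
clock: 13.3
eef_pos: [0.4873, 0.1482, 0.1266]
eef_rot: [-179.9, 0.0, 99.0]
force: [1.0, -0.9, -1.0]
gripper_width: 0.0118
```

```bash
python3 - <<'E'
from h import *
from w import look
s,im=look('w15')
save('top','t15');save('side','s15')
E
```

```text
13.3 [0.4873 0.1482 0.1266] [-1.7989e+02  1.0000e-02  9.9030e+01] [ 1.  -0.9 -1. ] 0.0118
```

View pics/w15.png

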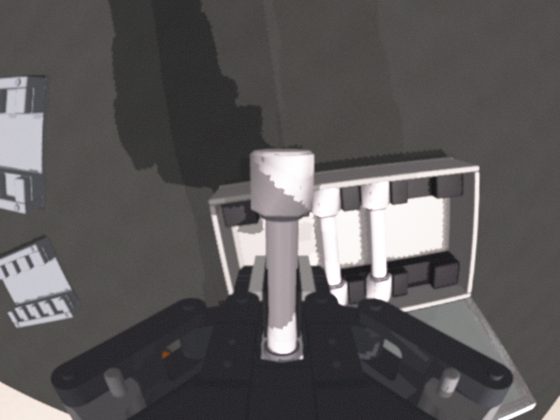

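View pics/s15.png

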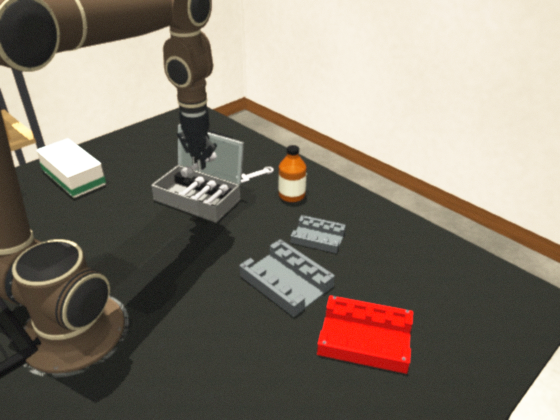

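Request:
send_rows([
  [0,[-5,-40,0],-2],
  [0,[-5,-40,0],-2],
  [0,[-4,-40,0],-2],
  [0,[-4,-40,0],-2],
  [0,[-4,-40,0],-1],
])

```text
clock: 13.87
eef_pos: [0.4658, -0.0514, 0.1271]
eef_rot: [-179.9, -0.0, 90.1]
force: [0.4, -0.1, -0.9]
gripper_width: 0.012
```

Request:
send_rows([
  [0,[0,-30,0],0],
  [0,[0,-18,0],0],
  [0,[0,0,0],0],
  [0,[0,0,0],0],
  [0,[0,0,0],0],
])

```text
clock: 14.28
eef_pos: [0.4664, -0.0978, 0.1272]
eef_rot: [-179.9, -0.0, 90.1]
force: [0.9, -0.2, -1.9]
gripper_width: 0.0118
```

```bash
python3 - <<'E'
from h import *
from w import look
s,im=look('w16')
print([(np.round(d['bbox']).tolist(),round(d['p'],2)) for d in spot_in('wrist','holder')])
q=[.4646,-.2243,0]
print(wproj(s,place(q,[[.0735,.098,.038],[.0735,-.098,.038],[-.0735,-.098,.038],[-.0735,.098,.038]])).round(1))
E
```

```text
14.2833 [ 0.4664 -0.0978  0.1272] [-1.7994e+02 -5.0000e-02  9.0070e+01] [ 0.9 -0.2 -1.9] 0.0118
[([150.0, 196.0, 199.0, 168.0], 0.94), ([27.0, 189.0, 54.0, 153.0], 0.81), ([216.0, 346.0, 102.0, 15.0], 0.53)]
[[250.3 281.6]
 [ 72.  272.1]
 [ 49.7 133.1]
 [245.9 117.1]]
```

View pics/w16.png

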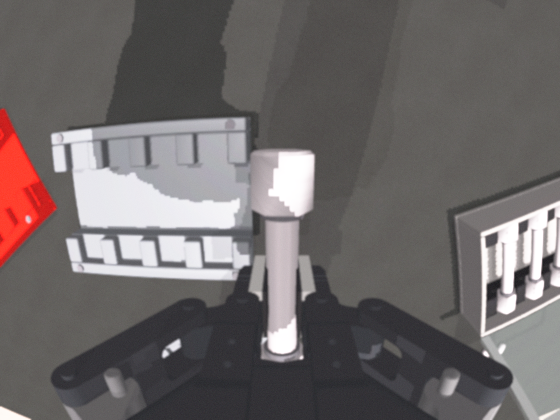

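```bash
python3 - <<'E'
from h import *
im=cv2.imread('pics/w16.png')
cv2.imwrite('pics/w16c.png',cv2.resize(im[105:295,40:265],None,fx=3.5,fy=3.15,interpolation=cv2.INTER_CUBIC))
cv2.imwrite('pics/w16d.png',cv2.resize(im[140:230,235:330],None,fx=6,fy=6,interpolation=cv2.INTER_CUBIC))
E
```

```text
(no output)
```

View pics/w16c.png

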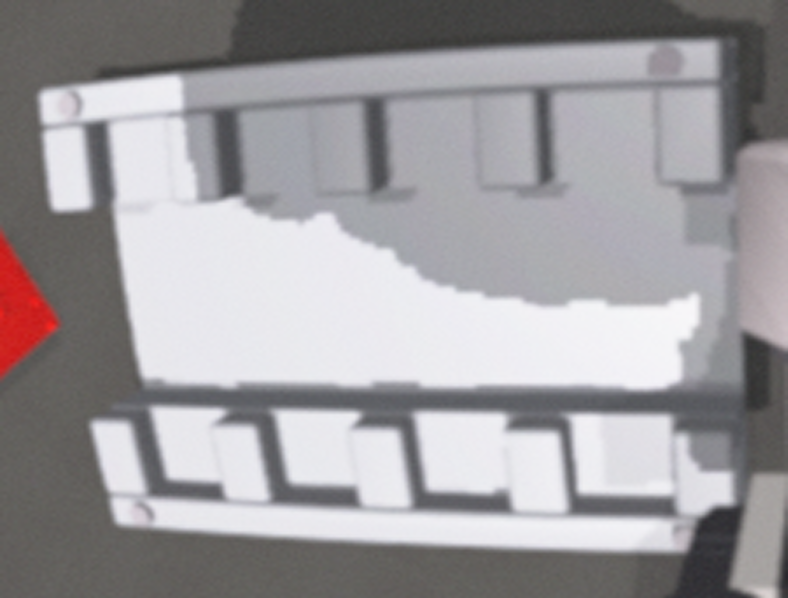

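View pics/w16d.png

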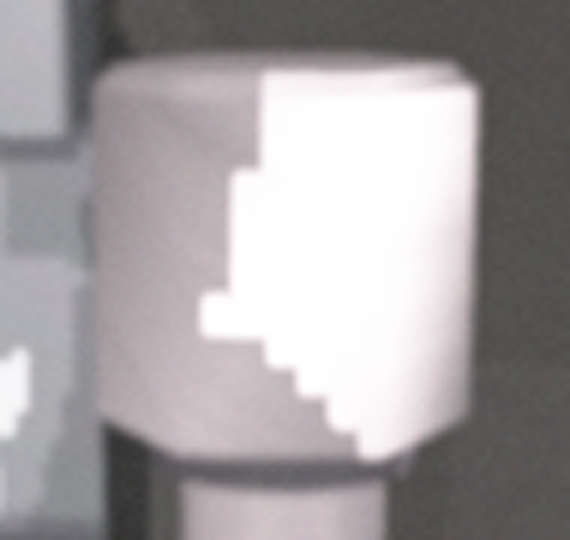

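```bash
cat > fith.py <<'E'
from h import *
def fith(s,uv,L,q0=(.4646,-.2243,0),z=.038):
    L=np.c_[np.array(L),np.full(len(L),z)]; uv=np.array(uv,float)
    f=lambda q:(wproj(s,place(q,L))-uv).ravel()
    r=least_squares(f,list(q0),loss='soft_l1',f_scale=1.0,x_scale=[.01,.01,.1])
    res=(wproj(s,place(r.x,L))-uv); print('holder',r.x[:2].round(4),np.degrees(r.x[2]).round(2)); print(res.round(1).tolist()); return r.x
E
python3 - <<'E'
from fith import *
s=state()
pts=[(51.4,134.2,-.0735,-.098),(246.3,117.7,-.0735,.098),(72.9,271.7,.0735,-.098),(54.9,172.3,-.0345,-.098),(66.3,238.3,.0345,-.098),(246.3,163.7,-.0345,.098),
(102.3,167.5,-.0345,-.03675),(145.7,166,-.0345,.00825),(130,165.3,-.0345,-.00825),(177.1,164.4,-.0345,.03675),(194.3,164.4,-.0345,.05325),
(101.4,238.3,.0345,-.05325),(115.7,238.3,.0345,-.03675),(140.9,239.9,.0345,-.00825),(155.7,239.9,.0345,.00825),(185.7,241.5,.0345,.03675),(201.4,240.9,.0345,.05325)]
p=np.array(pts); q=fith(s,p[:,:2],p[:,2:])
print(place(q,[[0,y,.035] for y in (-.0675,-.0225,.0225,.0675)]).round(4))
# column in hand: junction edge & outer end, axis depth from fitting width
for h in (.045,.05,.055,.06):
    ps=s['eef_pos']+np.array([0,0,h])
    # tool y=+x world (yaw90)
    for yy in (-.060,-.036,.036): print(h,yy,wproj(s,ps+[[yy,.0127,0],[yy,-.0127,0],[yy,0,.011]]).round(1).tolist())
E
```

```text
holder [ 0.4641 -0.2225] 0.53
[[-0.8, -1.1], [0.8, -2.5], [0.8, 0.4], [-0.4, -0.0], [-0.6, -0.1], [1.8, -1.1], [1.4, 1.1], [1.1, 0.1], [0.3, 1.7], [-0.1, 0.3], [1.2, -0.4], [-1.6, 0.9], [-2.0, 1.2], [-1.6, 0.2], [-0.6, 0.5], [-1.8, -0.8], [-0.1, -0.0]]
[[ 0.4648 -0.29    0.035 ]
 [ 0.4644 -0.245   0.035 ]
 [ 0.4639 -0.2     0.035 ]
 [ 0.4635 -0.155   0.035 ]]
0.045 -0.06 [[312.9, 153.3], [250.0, 153.2], [281.5, 156.3]]
0.045 -0.036 [[311.6, 210.4], [251.1, 210.3], [281.4, 218.3]]
0.045 0.036 [[305.9, 345.6], [256.3, 345.5], [281.0, 359.9]]
0.05 -0.06 [[314.2, 154.7], [248.8, 154.6], [281.5, 157.9]]
0.05 -0.036 [[312.7, 213.9], [250.0, 213.8], [281.4, 222.4]]
0.05 0.036 [[306.5, 351.8], [255.6, 351.7], [281.0, 366.9]]
0.055 -0.06 [[315.5, 156.2], [247.5, 156.1], [281.5, 159.7]]
0.055 -0.036 [[313.9, 217.6], [248.8, 217.5], [281.4, 226.8]]
0.055 0.036 [[307.1, 358.3], [255.0, 358.2], [281.0, 374.1]]
0.06 -0.06 [[316.9, 157.9], [246.1, 157.7], [281.5, 161.6]]
0.06 -0.036 [[315.1, 221.6], [247.6, 221.5], [281.4, 231.6]]
0.06 0.036 [[307.8, 365.1], [254.3, 365.1], [281.0, 381.7]]
```

Request:
send_rows([
  [0,[-1,-30,0],0.2],
  [0,[0,-28,-10],0],
  [0,[0,0,-30],0],
  [0,[0,0,-30],0],
  [0,[0,0,-10],0],
])

```text
clock: 14.8
eef_pos: [0.4634, -0.1553, 0.044]
eef_rot: [-179.7, -0.1, 90.3]
force: [-0.2, 0.5, -2.2]
gripper_width: 0.0117
```

Request:
send_rows([
  [0,[0,0,-10],0],
  [0,[0,0,0],0],
  [0,[0,0,0],0],
  [0,[0,0,0],0],
  [0,[0,0,0],0],
])

```text
clock: 15.22
eef_pos: [0.4666, -0.1569, 0.0393]
eef_rot: [179.9, 0.0, 90.3]
force: [-0.4, 0.2, -2.1]
gripper_width: 0.012
```

```bash
python3 - <<'E'
from h import *
from w import look
s,im=look('w17')
cv2.imwrite('pics/w17c.png',cv2.resize(im[60:360,130:400,::-1],None,fx=2,fy=2,interpolation=cv2.INTER_CUBIC))
b=save('side','s17')
cv2.imwrite('pics/s17c.png',cv2.resize(b[200:320,210:360,::-1],None,fx=5,fy=5,interpolation=cv2.INTER_CUBIC))
E
```

```text
15.2167 [ 0.4666 -0.1569  0.0393] [1.7986e+02 5.0000e-02 9.0260e+01] [-0.4  0.2 -2.1] 0.012
```

View pics/w17c.png

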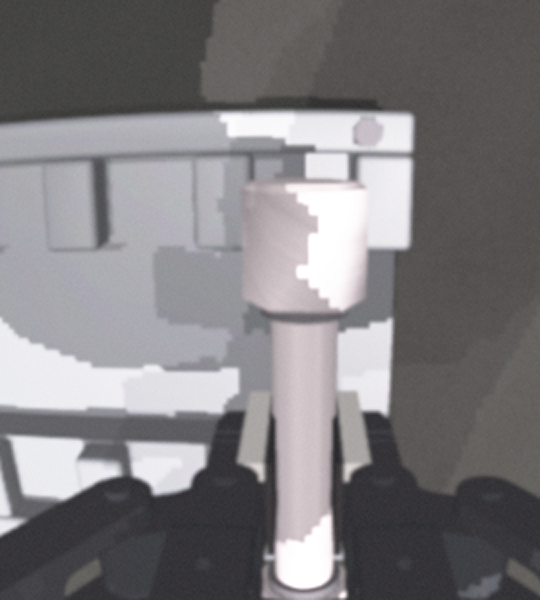

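View pics/s17c.png

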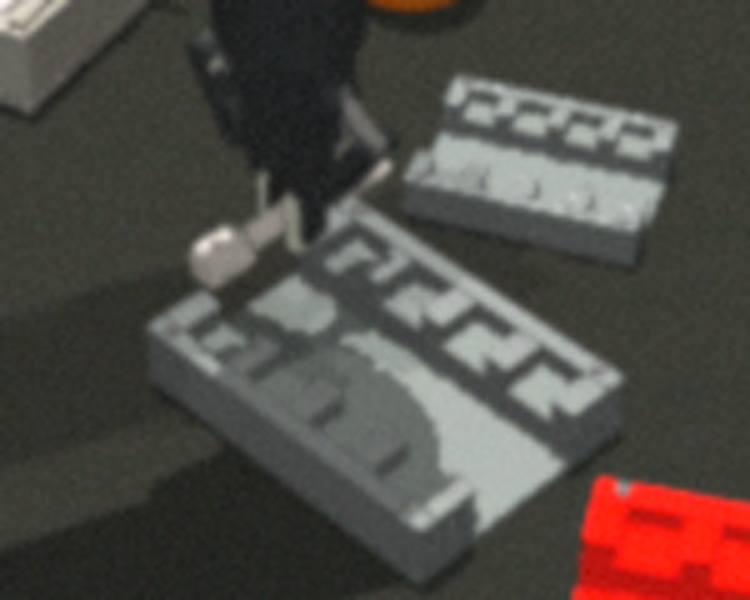

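```bash
python3 - <<'E'
from fith import *
s=state()
pts=[(335.5,116.5,-.0735,.098),(335,183.5,-.0345,.098),(228.5,183.5,-.0345,.03675),(153,183.5,-.0345,-.00825),(176.5,183.5,-.0345,.00825),(309,138,-.0615,.08175),(228.5,137.5,-.0615,.03675),(335,138,-.0615,.098),(152,139,-.0615,-.00825)]
p=np.array(pts); q=fith(s,p[:,:2],p[:,2:],(.464,-.2235,0))
print(place(q,[[0,y,.035] for y in (-.0675,-.0225,.0225,.0675)]).round(4))
ps=s['eef_pos']+np.array([0,0,.048])
for yy in (-.060,-.036,.036): print(yy,wproj(s,ps+[[yy,.0127,0],[yy,-.0127,0],[yy,0,.011],[yy,0.00635,.011]]).round(1).tolist())
E
```

```text
holder [ 0.4626 -0.2248] -0.79
[[3.8, -0.3], [1.0, 2.7], [-2.0, 0.8], [-1.1, 0.8], [1.6, 0.7], [-0.2, -1.1], [-2.6, -1.5], [3.5, 0.0], [-2.6, -0.8]]
[[ 0.4616 -0.2923  0.035 ]
 [ 0.4623 -0.2473  0.035 ]
 [ 0.4629 -0.2023  0.035 ]
 [ 0.4635 -0.1573  0.035 ]]
-0.06 [[313.8, 154.6], [249.4, 154.3], [281.6, 157.7], [299.2, 157.8]]
-0.036 [[312.3, 212.9], [250.5, 212.6], [281.3, 221.2], [298.1, 221.2]]
0.036 [[306.0, 349.4], [255.7, 349.2], [280.8, 364.1], [294.1, 364.1]]
```

Request:
send_rows([
  [0,[-1.8,0,-15],0],
  [0,[0,0,-12],0],
  [0,[0,0,-8],0],
  [0,[0,0,0],0],
  [0,[0,0,0],0],
])

```text
clock: 15.73
eef_pos: [0.4636, -0.1568, 0.0029]
eef_rot: [-180.0, -0.0, 90.2]
force: [-0.2, 0.3, -0.8]
gripper_width: 0.0121
```

```bash
python3 - <<'E'
from h import *
from w import look
s,im=look('w18')
cv2.imwrite('pics/w18c.png',cv2.resize(im[80:300,180:400,::-1],None,fx=2.7,fy=2.7,interpolation=cv2.INTER_CUBIC))
E
```

```text
15.7333 [ 0.4636 -0.1568  0.0029] [-179.99   -0.     90.22] [-0.2  0.3 -0.8] 0.0121
```

View pics/w18c.png

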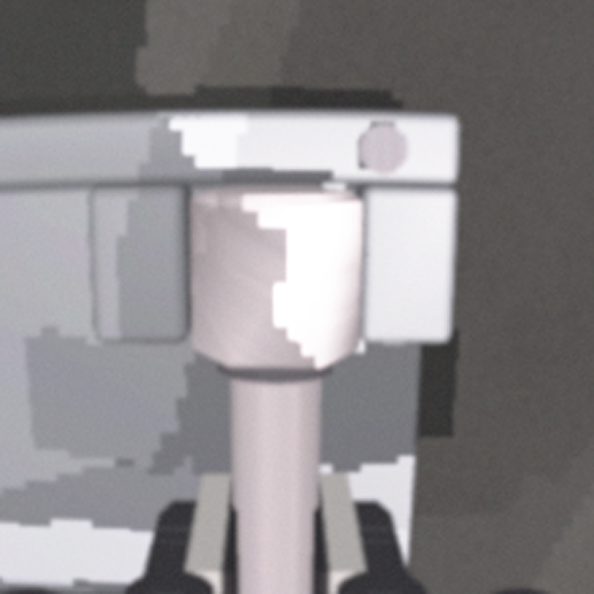

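```bash
python3 - <<'E'
from h import *
s=state()
print(wplane(s,[[280,148.3],[282,116+7],[282,147.6],[365/2.7+180,340/2.7+80],[188/2.7+180,340/2.7+80]],.038).round(4))
for za in (.048,.050): print(za,wplane(s,[[282,150],[282,151.5],[282,375/2.7+80],[282,370/2.7+80]],za+.0029+.011-0.0).round(4))
E
```

```text
[[ 0.4028 -0.1576  0.038 ]
 [ 0.3918 -0.1567  0.038 ]
 [ 0.4025 -0.1567  0.038 ]
 [ 0.4287 -0.1416  0.038 ]
 [ 0.4288 -0.1712  0.038 ]]
0.048 [[ 0.4012 -0.1568  0.0619]
 [ 0.4018 -0.1568  0.0619]
 [ 0.4272 -0.1567  0.0619]
 [ 0.4265 -0.1567  0.0619]]
0.05 [[ 0.401  -0.1568  0.0639]
 [ 0.4015 -0.1568  0.0639]
 [ 0.4265 -0.1567  0.0639]
 [ 0.4258 -0.1567  0.0639]]
```

Request:
send_rows([
  [0,[1.4,0.3,-3],0],
  [0,[0,0,-4],0],
  [0,[0,0,-4],0],
  [0,[0,0,-3],0],
  [0,[0,0,0],0],
])

```text
clock: 16.2
eef_pos: [0.4645, -0.1563, -0.012]
eef_rot: [-179.9, -0.0, 90.2]
force: [-0.5, -1.3, -0.7]
gripper_width: 0.0119
```

Request:
send_rows([
  [0,[0,0,-1],0],
  [0,[0,0,-1],0],
  [0,[0,0,-0.5],0],
  [0,[0,0,0],0],
  [0,[0,0,0],0],
])

```text
clock: 16.62
eef_pos: [0.4651, -0.1565, -0.0134]
eef_rot: [180.0, 0.0, 90.2]
force: [-1.9, 1.0, 3.1]
gripper_width: 0.0122
```

```bash
python3 - <<'E'
from h import *
from w import look
s,im=look('w19')
cv2.imwrite('pics/w19c.png',cv2.resize(im[80:300,180:400,::-1],None,fx=2.7,fy=2.7,interpolation=cv2.INTER_CUBIC))
E
```

```text
16.6167 [ 0.4651 -0.1565 -0.0134] [179.98   0.    90.22] [-1.9  1.   3.1] 0.0122
```

View pics/w19c.png

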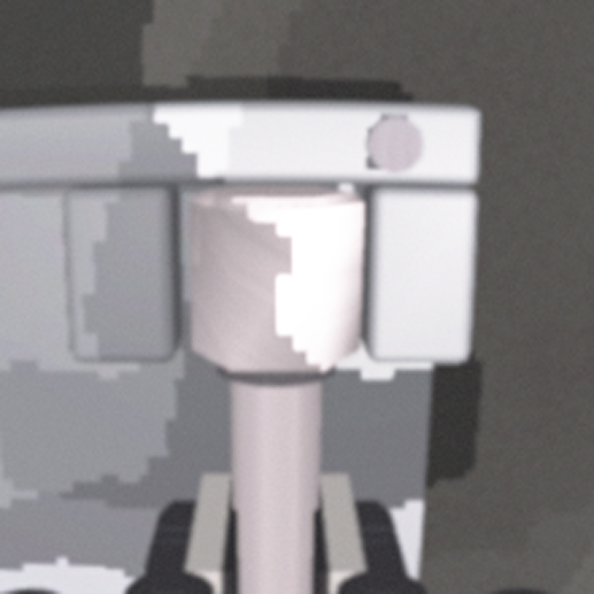

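Request:
send_rows([
  [16,[0,0,0],0],
  [20,[0,0,0],0],
  [30,[0,0,0],0],
  [30,[0,0,0],0],
  [30,[0,0,0],0],
])

```text
clock: 17.08
eef_pos: [0.465, -0.1565, -0.0138]
eef_rot: [-180.0, 0.0, 90.2]
force: [0.3, -0.1, 0.9]
gripper_width: 0.03
```

Request:
send_rows([
  [30,[0,0,10],0],
  [30,[0,0,30],0],
  [30,[0,0,35],0],
  [30,[0,0,35],0],
  [30,[0,0,30],0],
])

```text
clock: 17.5
eef_pos: [0.4652, -0.1565, 0.1293]
eef_rot: [179.9, 0.0, 90.2]
force: [0.6, 0.3, -0.7]
gripper_width: 0.0299
```

```bash
python3 - <<'E'
from h import *
from w import look
s,im=look('w20')
cv2.imwrite('pics/w20c.png',cv2.resize(im[100:320,140:370,::-1],None,fx=2.6,fy=2.6,interpolation=cv2.INTER_CUBIC))
E
```

```text
17.5 [ 0.4652 -0.1565  0.1293] [1.7991e+02 3.0000e-02 9.0220e+01] [ 0.6  0.3 -0.7] 0.0299
```

View pics/w20c.png

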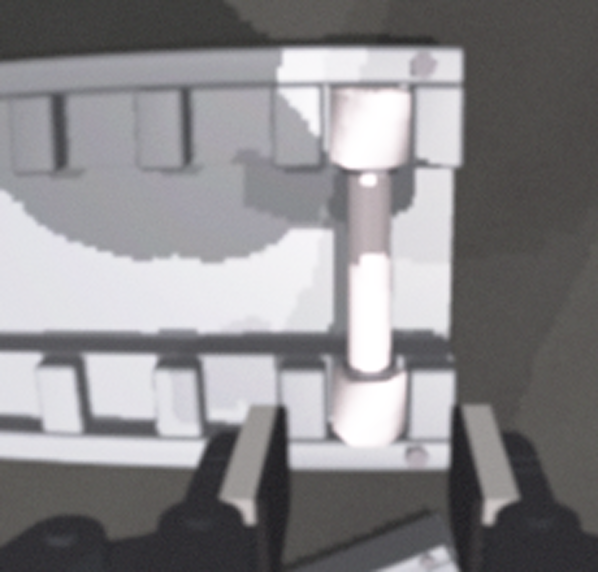

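Request:
send_rows([
  [34,[4.4,39.8,0],1.65],
  [34,[4.4,39.8,0],1.65],
  [34,[4.4,39.8,0],1.65],
  [34,[4.4,39.8,0],1.65],
  [34,[4.4,39.8,0],1.65],
])

```text
clock: 17.97
eef_pos: [0.487, 0.0442, 0.127]
eef_rot: [179.9, 0.0, 98.5]
force: [0.6, 0.6, 0.0]
gripper_width: 0.0343
```

Request:
send_rows([
  [34,[4.4,39.8,0],1.65],
  [34,[4.4,39.8,0],1.65],
  [34,[4.4,39.8,0],1.65],
  [34,[4.4,39.8,0],1.65],
  [34,[4.4,39.8,0],1.65],
])

```text
clock: 18.38
eef_pos: [0.5089, 0.2436, 0.1269]
eef_rot: [180.0, 0.0, 106.8]
force: [0.4, -0.9, 0.3]
gripper_width: 0.0342
```

Request:
send_rows([
  [34,[0,0,-20],0],
  [34,[0,0,-30],0],
  [34,[0,0,-20],0],
  [34,[0,0,0],0],
  [34,[0,0,0],0],
])

```text
clock: 18.8
eef_pos: [0.5082, 0.2412, 0.0559]
eef_rot: [-179.9, 0.0, 106.7]
force: [-0.2, -0.5, 0.2]
gripper_width: 0.0338
```

```bash
python3 w.py w21; python3 - <<'E'
import cv2
a=cv2.imread('pics/w21.png'); cv2.imwrite('pics/w21c.png',cv2.resize(a[110:330,150:410],None,fx=2.6,fy=2.6))
E
```

```text
18.8 [0.5082 0.2412 0.0559] [-1.7987e+02  2.0000e-02  1.0673e+02] [-0.2 -0.5  0.2] 0.0338
```

View pics/w21c.png

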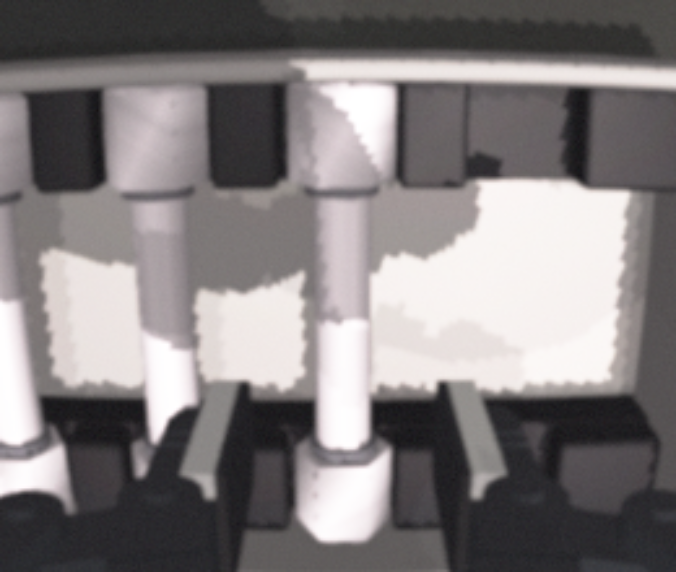

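Request:
send_rows([
  [28,[0.5,0.6,-20],0],
  [28,[0,0,-25],0],
  [28,[0,0,-18],0],
  [28,[0,0,-9],0],
  [28,[0,0,0],0],
])

```text
clock: 19.27
eef_pos: [0.5093, 0.2417, -0.016]
eef_rot: [-179.9, 0.0, 106.7]
force: [0.3, -0.0, -0.6]
gripper_width: 0.0281
```

Request:
send_rows([
  [16,[0,0,0],0],
  [10,[0,0,0],0],
  [0,[0,0,0],0],
  [0,[0,0,0],0],
  [0,[0,0,0],0],
])

```text
clock: 19.68
eef_pos: [0.5108, 0.2426, -0.0139]
eef_rot: [179.8, -0.0, 106.7]
force: [-0.4, -0.9, 6.5]
gripper_width: 0.012
```

Request:
send_rows([
  [0,[0,0,0],0],
  [0,[0,0,10],0],
  [0,[0,0,25],0],
  [0,[0,0,35],0],
  [0,[0,0,35],0],
])

```text
clock: 20.1
eef_pos: [0.5085, 0.2417, 0.0903]
eef_rot: [-179.9, 0.0, 106.7]
force: [1.1, 0.4, -1.4]
gripper_width: 0.0116
```

```bash
python3 w.py w22
```

```text
20.1 [0.5085 0.2417 0.0903] [-1.7987e+02  1.0000e-02  1.0673e+02] [ 1.1  0.4 -1.4] 0.0116
```

View pics/w22.png

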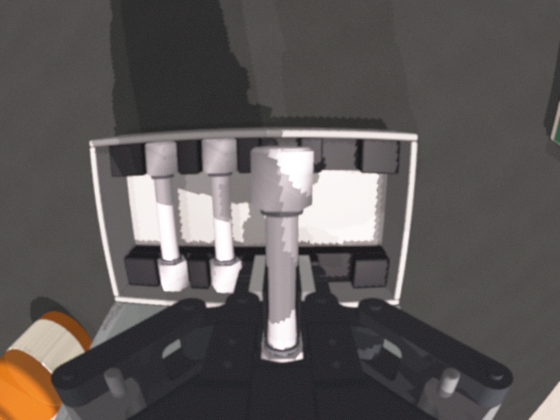

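Request:
send_rows([
  [0,[0,0,30],0],
  [0,[-4,-30,5],-1.85],
  [0,[-4.7,-39,0],-1.85],
  [0,[-4.7,-39,0],-1.85],
  [0,[-4.7,-39,0],-1.85],
])

```text
clock: 20.57
eef_pos: [0.491, 0.0941, 0.125]
eef_rot: [179.9, -0.0, 99.3]
force: [1.6, -0.5, -1.3]
gripper_width: 0.0117
```

Request:
send_rows([
  [0,[-4.7,-39,0],-1.85],
  [0,[-4.7,-39,0],-1.85],
  [0,[-4.7,-39,0],-1.85],
  [0,[-4.7,-39,0],-1.85],
  [0,[-4.7,-39,0],-1.85],
])

```text
clock: 20.98
eef_pos: [0.4673, -0.1015, 0.125]
eef_rot: [179.9, -0.0, 90.0]
force: [1.6, 0.1, -2.0]
gripper_width: 0.0118
```

```bash
python3 - <<'E'
from h import *
from w import look
s,im=look('w23')
cv2.imwrite('pics/w23c.png',cv2.resize(im[105:295,40:330,::-1],None,fx=2.7,fy=2.7,interpolation=cv2.INTER_CUBIC))
cv2.imwrite('pics/w23d.png',cv2.resize(im[140:230,235:330,::-1],None,fx=6,fy=6,interpolation=cv2.INTER_CUBIC))
q=[.4638,-.2238,0]
print(wproj(s,place(q,[[-.0735,.098,.038],[-.0735,-.098,.038],[.0735,-.098,.038]])).round(1).tolist())
E
```

```text
20.9833 [ 0.4673 -0.1015  0.125 ] [179.95  -0.    89.99] [ 1.6  0.1 -2. ] 0.0118
[[250.8, 114.8], [51.3, 131.3], [73.9, 271.8]]
```

View pics/w23c.png

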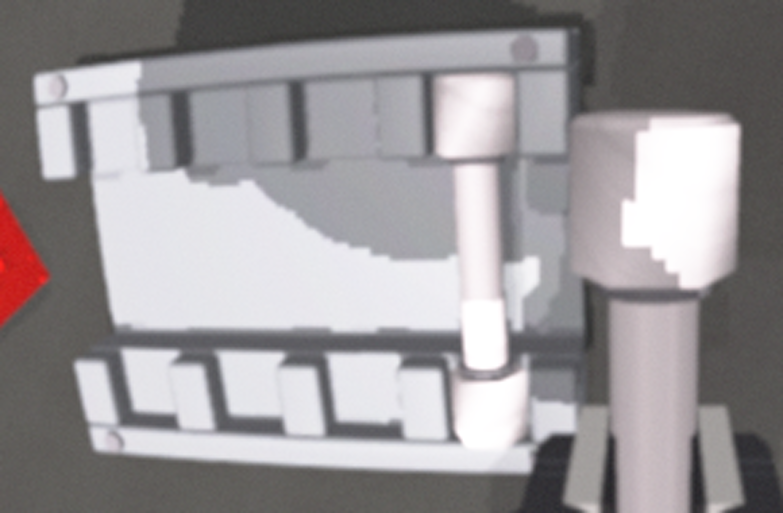

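View pics/w23d.png

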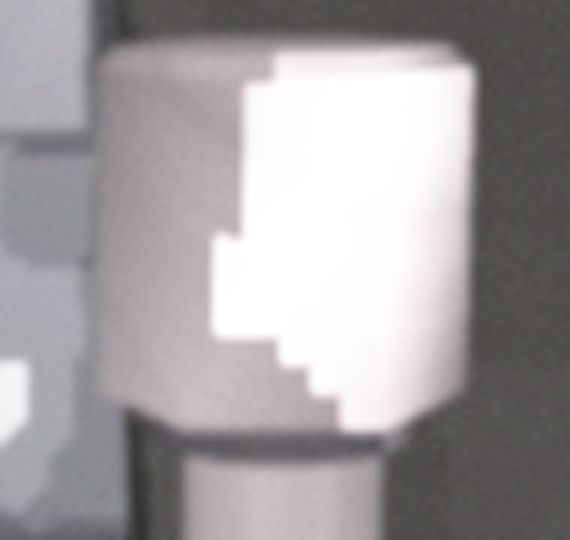

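Request:
send_rows([
  [0,[-0.4,-35,0],0],
  [0,[-0.4,-35,0],0],
  [0,[-0.4,-30,-10],0],
  [0,[0,0,-30],0],
  [0,[0,0,-30],0],
])

```text
clock: 21.45
eef_pos: [0.4679, -0.2022, 0.0551]
eef_rot: [179.8, 0.1, 89.9]
force: [0.5, 0.3, -0.8]
gripper_width: 0.0118
```

Request:
send_rows([
  [0,[0,0,-25],0],
  [0,[0,0,-15],0],
  [0,[0,0,-10],0],
  [0,[0,0,0],0],
  [0,[0,0,0],0],
])

```text
clock: 21.87
eef_pos: [0.4669, -0.1998, 0.0047]
eef_rot: [-180.0, -0.0, 90.1]
force: [0.2, -0.3, -1.3]
gripper_width: 0.0119
```

```bash
python3 - <<'E'
from h import *
from w import look
s,im=look('w24')
cv2.imwrite('pics/w24c.png',cv2.resize(im[80:300,170:390,::-1],None,fx=2.7,fy=2.7,interpolation=cv2.INTER_CUBIC))
E
```

```text
21.8667 [ 0.4669 -0.1998  0.0047] [-180.     -0.     90.08] [ 0.2 -0.3 -1.3] 0.0119
```

View pics/w24c.png

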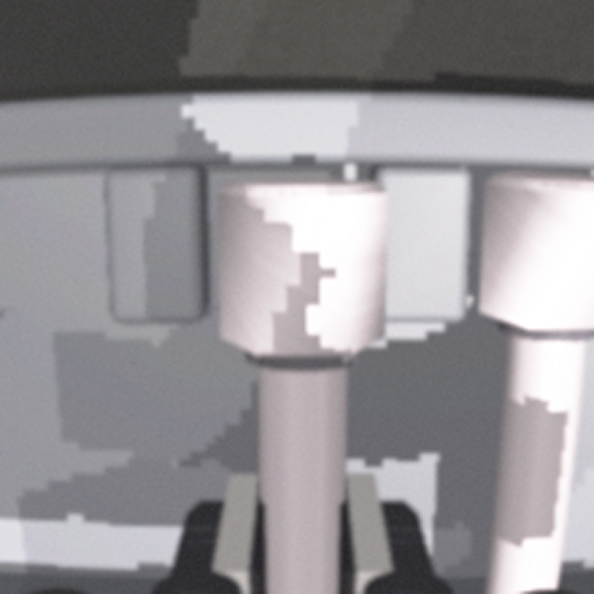

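```bash
cat > al.py <<'E'
from h import *
def al(off,sc,wall,trench,tl,tr,junc,outer,cl,cr,h=.048):
    s=state(); g=lambda u,v:[u/sc+off[0],v/sc+off[1]]
    m=(tl+tr)/2; c=(cl+cr)/2
    W=wplane(s,[g(m,wall),g(m,trench),g(tl,trench),g(tr,trench)],.038)
    z=s['eef_pos'][2]+h
    C=wplane(s,[g(c,junc),g(c,outer)],z+.011); D=wplane(s,[g(cl,outer),g(cr,outer)],z)
    print('slot x from wall',W[0,0]+.0615,'trench',W[1,0]+.0345,'y',(W[2,1]+W[3,1])/2)
    print('col x from junc',C[0,0]+.036,'outer',C[1,0]+.06,'y',D[:,1].mean())
E
python3 -c "
from al import *
al((170,80),2.7,165,320,200,380,357,184,218,387)"
```

```text
slot x from wall 0.4649583100830501 trench 0.46394626600311506 y -0.20181611759797163
col x from junc 0.4640245878513754 outer 0.4640865551881564 y -0.19975901574948982
```

Request:
send_rows([
  [0,[0.5,-1.9,0],0],
  [0,[0,0,-4],0],
  [0,[0,0,-4],0],
  [0,[0,0,-4],0],
  [0,[0,0,-2],0],
])

```text
clock: 22.33
eef_pos: [0.4684, -0.2026, -0.0057]
eef_rot: [179.8, 0.1, 90.1]
force: [-14.9, 5.4, 48.9]
gripper_width: 0.0118
```

Request:
send_rows([
  [0,[0,0,-1],0],
  [0,[0,0,-1],0],
  [0,[0,0,-0.5],0],
  [0,[0,0,0],0],
  [0,[0,0,0],0],
])

```text
clock: 22.75
eef_pos: [0.4679, -0.2026, -0.0099]
eef_rot: [179.9, 0.1, 90.1]
force: [-6.3, 0.4, 17.3]
gripper_width: 0.0115
```

```bash
python3 - <<'E'
from h import *
from w import look
s,im=look('w25')
cv2.imwrite('pics/w25c.png',cv2.resize(im[80:300,170:390,::-1],None,fx=2.7,fy=2.7,interpolation=cv2.INTER_CUBIC))
E
```

```text
22.75 [ 0.4679 -0.2026 -0.0099] [1.7987e+02 1.3000e-01 9.0050e+01] [-6.3  0.4 17.3] 0.0115
```

View pics/w25c.png

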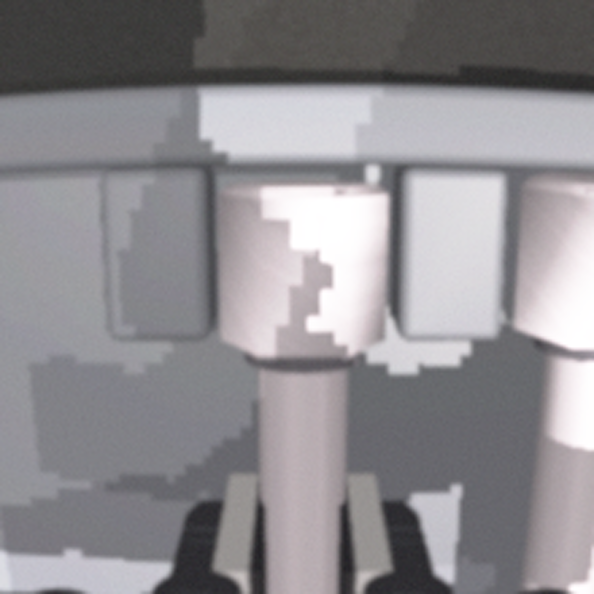

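Request:
send_rows([
  [0,[0,0,4],0],
  [0,[0,0,4],0],
  [0,[0,0,4],0],
  [0,[0,0,0],0],
  [0,[0,0,0],0],
])

```text
clock: 23.22
eef_pos: [0.4674, -0.2018, -0.0002]
eef_rot: [180.0, -0.0, 90.1]
force: [0.2, 0.7, -2.1]
gripper_width: 0.0113
```

```bash
python3 - <<'E'
from h import *
from w import look
s,im=look('w26')
cv2.imwrite('pics/w26c.png',cv2.resize(im[80:300,170:390,::-1],None,fx=2.7,fy=2.7,interpolation=cv2.INTER_CUBIC))
b=save('side','s26')
cv2.imwrite('pics/s26c.png',cv2.resize(b[200:320,210:360,::-1],None,fx=5,fy=5,interpolation=cv2.INTER_CUBIC))
E
```

```text
23.2167 [ 4.674e-01 -2.018e-01 -2.000e-04] [179.99  -0.    90.07] [ 0.2  0.7 -2.1] 0.0113
```

View pics/w26c.png

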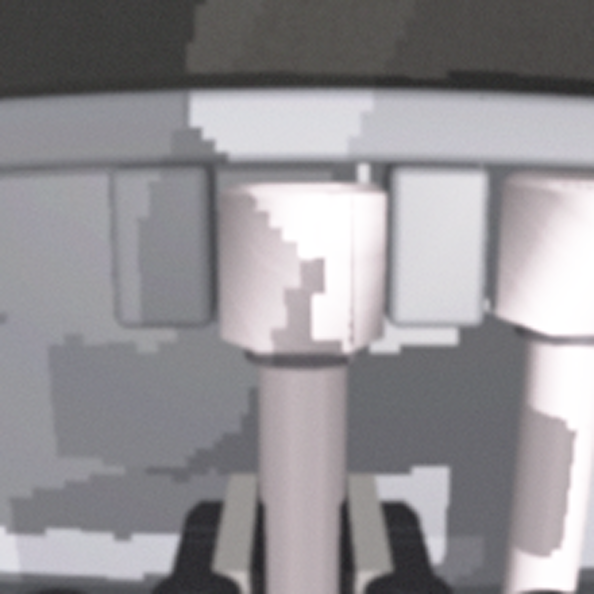

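View pics/s26c.png

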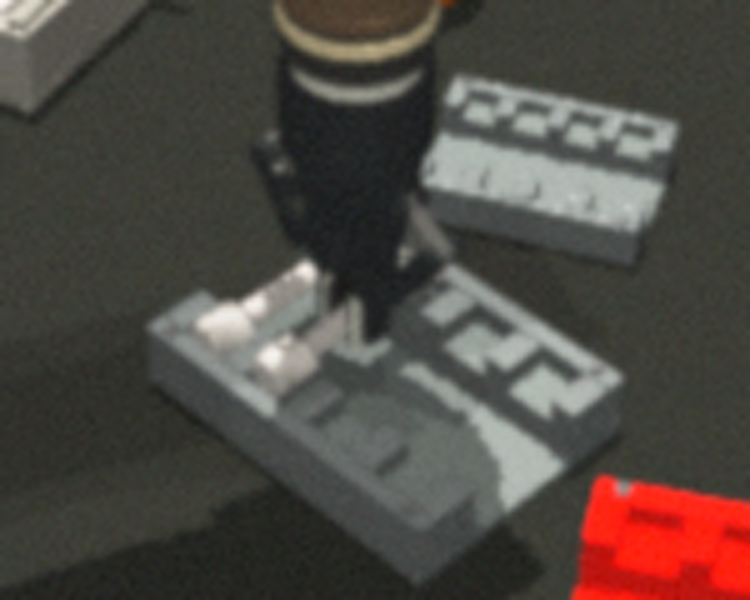

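Request:
send_rows([
  [0,[-1.2,0.2,0],0],
  [0,[0,0,-3],0],
  [0,[0,0,-3],0],
  [0,[0,0,-2],0],
  [0,[0,0,0],0],
])

```text
clock: 23.73
eef_pos: [0.4659, -0.2015, -0.0087]
eef_rot: [-180.0, -0.0, 90.1]
force: [0.5, -0.7, 1.1]
gripper_width: 0.0118
```

Request:
send_rows([
  [0,[0,0,-1.5],0],
  [0,[0,0,-1],0],
  [0,[0,0,-1],0],
  [0,[0,0,0],0],
  [0,[0,0,0],0],
])

```text
clock: 24.15
eef_pos: [0.4665, -0.2016, -0.011]
eef_rot: [179.9, 0.0, 90.1]
force: [-1.0, 1.8, 6.7]
gripper_width: 0.0116
```

Request:
send_rows([
  [14,[0,0,0],0],
  [18,[0,0,0],0],
  [28,[0,0,0],0],
  [28,[0,0,0],0],
  [28,[0,0,10],0],
])

```text
clock: 24.57
eef_pos: [0.4646, -0.201, -0.0033]
eef_rot: [-179.8, -0.1, 90.1]
force: [0.0, 0.1, -0.5]
gripper_width: 0.0278
```

Request:
send_rows([
  [28,[0,0,30],0],
  [28,[0,0,35],0],
  [28,[0,0,35],0],
  [28,[0,0,30],0],
  [28,[0,0,0],0],
])

```text
clock: 24.98
eef_pos: [0.4691, -0.2029, 0.1355]
eef_rot: [179.5, 0.2, 90.1]
force: [1.0, -0.7, 0.7]
gripper_width: 0.0281
```

```bash
python3 - <<'E'
from h import *
from w import look
s,im=look('w27')
cv2.imwrite('pics/w27c.png',cv2.resize(im[100:320,140:400,::-1],None,fx=2.6,fy=2.6,interpolation=cv2.INTER_CUBIC))
b=save('side','s27')
cv2.imwrite('pics/s27c.png',cv2.resize(b[200:320,210:360,::-1],None,fx=5,fy=5,interpolation=cv2.INTER_CUBIC))
E
```

```text
24.9833 [ 0.4691 -0.2029  0.1355] [179.47   0.23  90.07] [ 1.  -0.7  0.7] 0.0281
```

View pics/w27c.png

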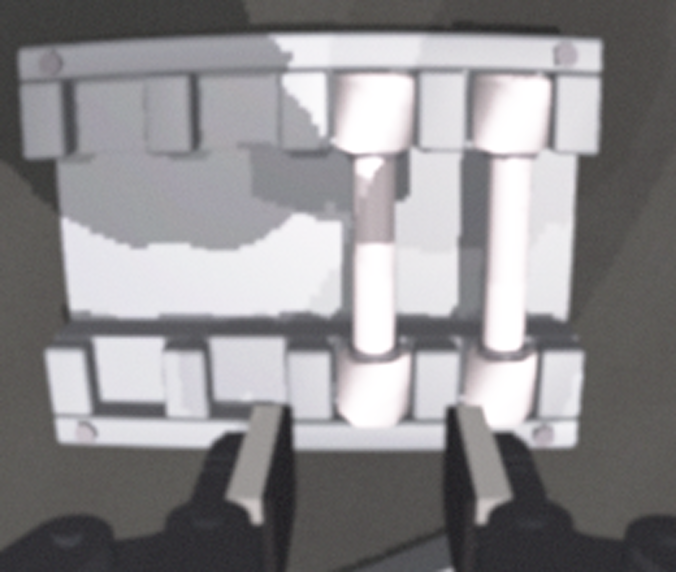

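View pics/s27c.png

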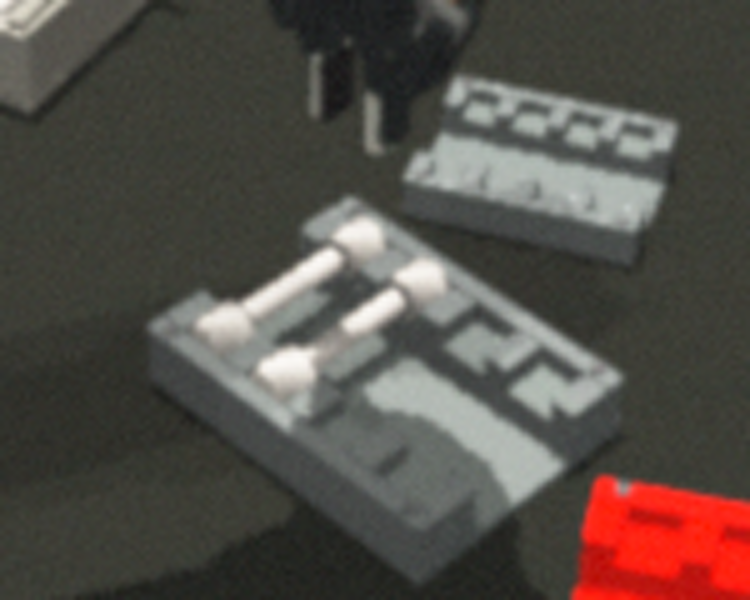

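```bash
python3 - <<'E'
from fith import *
s=dict(state())
pts=[(20,48,-.0735,-.098),(602,38,-.0735,.098),(60,443,.0735,-.098),(577,443,.0735,.098),(25,158,-.0345,-.098),(598,153,-.0345,.098),(48,350,.0345,-.098),(583,350,.0345,.098)]
p=np.array(pts); q=fith(s,p[:,:2]/2.6+[140,100],p[:,2:],(.464,-.2235,0))
print(place(q,[[0,y,.035] for y in (-.0675,-.0225,.0225,.0675)]).round(4), s['eef_pos'])
for nm,uv in dict(Aj1=(505,157),Aj2=(503,345),Bj1=(373,157),Bj2=(375,345)).items():
    print(nm,wplane(s,np.array(uv)/2.6+[140,100],.046).round(4))
E
```

```text
holder [ 0.4603 -0.2231] 0.21
[[-4.6, -1.7], [2.2, -1.9], [-3.9, 2.0], [1.2, 3.3], [-4.0, 0.3], [2.2, -0.2], [-5.0, 0.4], [2.7, 0.6]]
[[ 0.4606 -0.2906  0.035 ]
 [ 0.4604 -0.2456  0.035 ]
 [ 0.4602 -0.2006  0.035 ]
 [ 0.4601 -0.1556  0.035 ]] [ 0.46701522 -0.20205557  0.13017278]
Aj1 [[ 0.4267 -0.1593  0.046 ]]
Aj2 [[ 0.4889 -0.1573  0.046 ]]
Bj1 [[ 0.4271 -0.2004  0.046 ]]
Bj2 [[ 0.4888 -0.1996  0.046 ]]
```

Request:
send_rows([
  [28,[5.5,40,0],1.66],
  [28,[5.5,40,0],1.66],
  [28,[5.5,40,0],1.66],
  [28,[5.5,40,0],1.66],
  [28,[5.5,40,0],1.66],
])

```text
clock: 25.5
eef_pos: [0.4924, 0.0001, 0.1268]
eef_rot: [-179.9, -0.0, 98.4]
force: [0.2, -0.3, 0.2]
gripper_width: 0.0282
```

Request:
send_rows([
  [28,[5.5,40,0],1.66],
  [28,[5.5,40,0],1.66],
  [28,[5.5,40,0],1.66],
  [28,[5.5,40,0],1.66],
  [28,[5.5,40,0],1.66],
])

```text
clock: 25.92
eef_pos: [0.5199, 0.2001, 0.1267]
eef_rot: [-179.9, 0.0, 106.8]
force: [1.1, -0.8, 0.7]
gripper_width: 0.0282
```

Request:
send_rows([
  [28,[0,0,-20],0],
  [28,[0,0,-30],0],
  [28,[0,0,-20],0],
  [28,[0,0,0],0],
  [28,[0,0,0],0],
])

```text
clock: 26.33
eef_pos: [0.5192, 0.1978, 0.0563]
eef_rot: [-179.7, 0.0, 106.7]
force: [-0.1, 0.2, 0.3]
gripper_width: 0.0282
```

```bash
python3 w.py w28; python3 - <<'E'
import cv2
a=cv2.imread('pics/w28.png'); cv2.imwrite('pics/w28c.png',cv2.resize(a[110:330,150:410],None,fx=2.6,fy=2.6))
E
```

```text
26.3333 [0.5192 0.1978 0.0563] [-1.7972e+02  2.0000e-02  1.0668e+02] [-0.1  0.2  0.3] 0.0282
```

View pics/w28c.png

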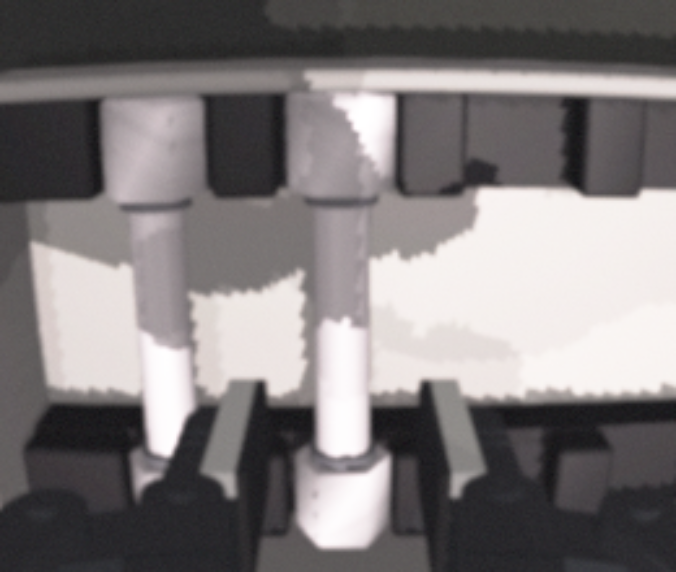

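Request:
send_rows([
  [28,[1.8,0.5,-20],0],
  [28,[0,0,-25],0],
  [28,[0,0,-18],0],
  [28,[0,0,-10],0],
  [28,[0,0,0],0],
])

```text
clock: 26.8
eef_pos: [0.5222, 0.1983, -0.0156]
eef_rot: [-179.9, 0.0, 106.6]
force: [-0.3, -0.4, 0.1]
gripper_width: 0.0282
```

Request:
send_rows([
  [16,[0,0,0],0],
  [10,[0,0,0],0],
  [0,[0,0,0],0],
  [0,[0,0,0],0],
  [0,[0,0,0],0],
])

```text
clock: 27.22
eef_pos: [0.5239, 0.1992, -0.0132]
eef_rot: [179.9, 0.0, 106.7]
force: [-0.7, -1.0, 6.7]
gripper_width: 0.0118
```

Request:
send_rows([
  [0,[0,0,0],0],
  [0,[0,0,10],0],
  [0,[0,0,25],0],
  [0,[0,0,35],0],
  [0,[0,0,35],0],
])

```text
clock: 27.63
eef_pos: [0.5216, 0.1985, 0.0911]
eef_rot: [-179.8, 0.0, 106.7]
force: [1.1, 0.7, -2.0]
gripper_width: 0.0116
```

```bash
python3 w.py w29
```

```text
27.6333 [0.5216 0.1985 0.0911] [-179.84    0.    106.67] [ 1.1  0.7 -2. ] 0.0116
```

View pics/w29.png

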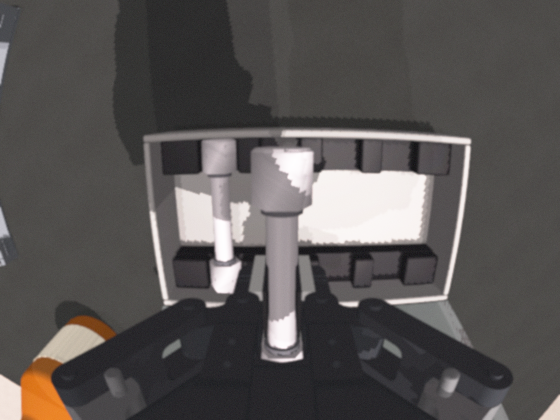

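Request:
send_rows([
  [0,[0,0,30],0],
  [0,[-6,-30,5],-2],
  [0,[-6.5,-39,0],-2.1],
  [0,[-6.5,-39,0],-2.1],
  [0,[-6.5,-39,0],-2.1],
])

```text
clock: 28.1
eef_pos: [0.4967, 0.0508, 0.1258]
eef_rot: [180.0, 0.0, 98.4]
force: [0.8, -0.5, -2.4]
gripper_width: 0.0116
```

Request:
send_rows([
  [0,[-6.5,-39,0],-2.1],
  [0,[-6.5,-39,0],-2.1],
  [0,[-6.5,-39,0],-2.1],
  [0,[-6.5,-39,0],-2],
  [0,[-3,-15,0],0],
])

```text
clock: 28.52
eef_pos: [0.4671, -0.1228, 0.1257]
eef_rot: [180.0, 0.1, 89.8]
force: [0.5, 0.5, -0.8]
gripper_width: 0.0118
```

```bash
python3 - <<'E'
from h import *
from w import look
s,im=look('w30')
cv2.imwrite('pics/w30c.png',cv2.resize(im[105:295,40:330,::-1],None,fx=2.7,fy=2.7,interpolation=cv2.INTER_CUBIC))
q=[.4640,-.2240,0]
print(((wproj(s,place(q,[[-.0735,.098,.038],[-.0735,-.098,.038],[.0735,-.098,.038]]))-[40,105])*2.7).round(1).tolist())
E
```

```text
28.5167 [ 0.4671 -0.1228  0.1257] [1.800e+02 9.000e-02 8.979e+01] [ 0.5  0.5 -0.8] 0.0118
[[640.0, 27.0], [75.7, 67.6], [135.7, 455.7]]
```

View pics/w30c.png

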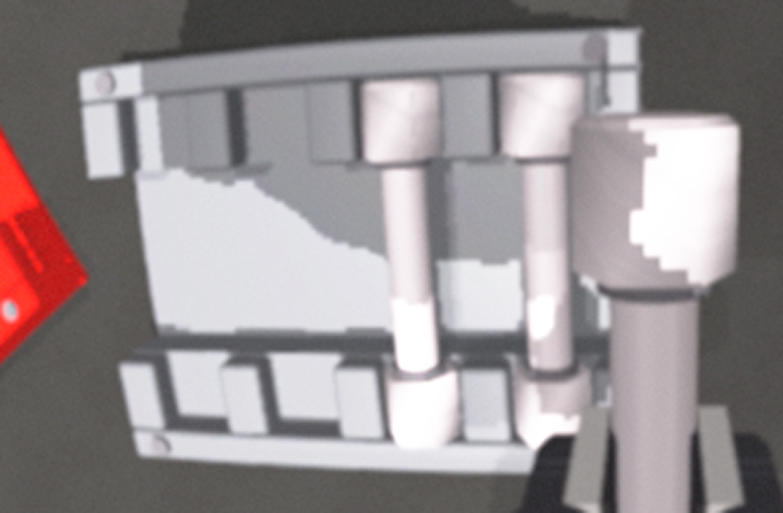

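Request:
send_rows([
  [0,[-0.4,-41,0],0.2],
  [0,[-0.4,-41,0],0],
  [0,[-0.6,-41,0],0],
  [0,[0,-0.7,-20],0],
  [0,[0,0,-30],0],
])

```text
clock: 28.98
eef_pos: [0.469, -0.2459, 0.0776]
eef_rot: [179.7, 0.2, 90.1]
force: [-0.2, 0.1, -1.1]
gripper_width: 0.0115
```

Request:
send_rows([
  [0,[0,0,-30],0],
  [0,[0,0,-25],0],
  [0,[0,0,-15],0],
  [0,[0,0,0],0],
  [0,[0,0,0],0],
])

```text
clock: 29.4
eef_pos: [0.4665, -0.2421, 0.0051]
eef_rot: [-179.9, -0.1, 90.3]
force: [0.3, -0.2, -1.5]
gripper_width: 0.0118
```

```bash
python3 - <<'E'
from h import *
from w import look
s,im=look('w31')
cv2.imwrite('pics/w31c.png',cv2.resize(im[80:300,170:390,::-1],None,fx=2.7,fy=2.7,interpolation=cv2.INTER_CUBIC))
E
```

```text
29.4 [ 0.4665 -0.2421  0.0051] [-1.7992e+02 -6.0000e-02  9.0300e+01] [ 0.3 -0.2 -1.5] 0.0118
```

View pics/w31c.png

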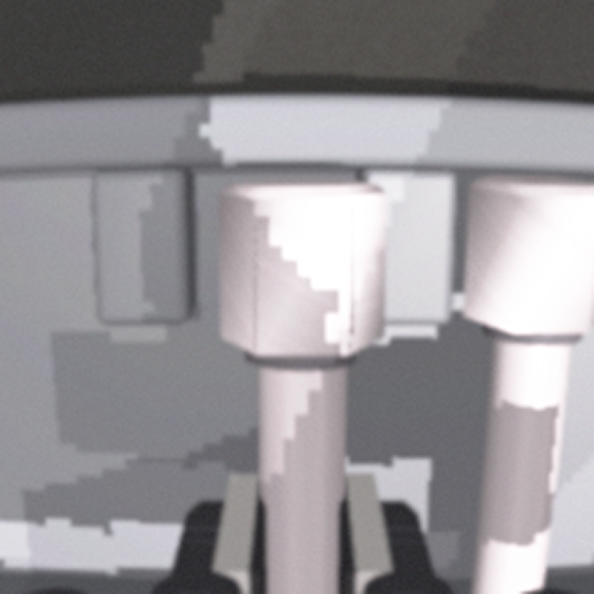

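Request:
send_rows([
  [0,[-0.6,-4.2,0],-0.2],
  [0,[0,0,-2],0],
  [0,[0,0,0],0],
  [0,[0,0,0],0],
  [0,[0,0,0],0],
])

```text
clock: 29.87
eef_pos: [0.4665, -0.2471, 0.0037]
eef_rot: [180.0, 0.0, 90.1]
force: [0.2, 0.5, -2.7]
gripper_width: 0.0116
```

```bash
python3 - <<'E'
from h import *
from w import look
s,im=look('w32')
cv2.imwrite('pics/w32c.png',cv2.resize(im[80:300,170:390,::-1],None,fx=2.7,fy=2.7,interpolation=cv2.INTER_CUBIC))
E
```

```text
29.8667 [ 0.4665 -0.2471  0.0037] [1.7997e+02 1.0000e-02 9.0070e+01] [ 0.2  0.5 -2.7] 0.0116
```

View pics/w32c.png

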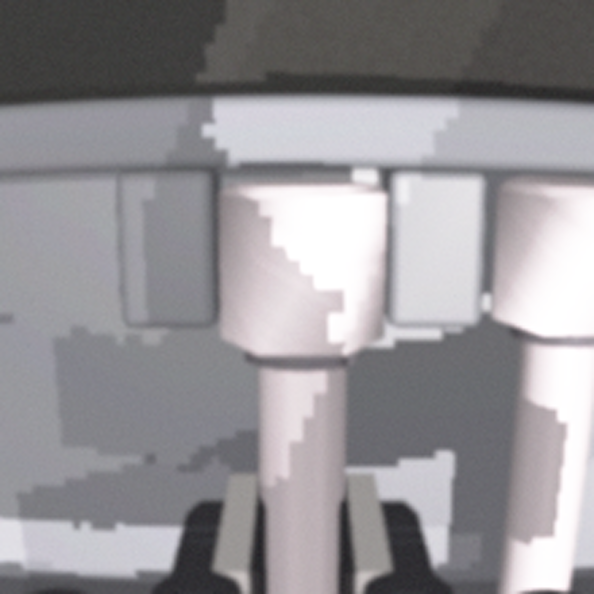

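Request:
send_rows([
  [0,[-0.8,0,-3],0],
  [0,[0,0,-4],0],
  [0,[0,0,-3],0],
  [0,[0,0,-2],0],
  [0,[0,0,0],0],
])

```text
clock: 30.33
eef_pos: [0.4653, -0.2468, -0.0093]
eef_rot: [-180.0, -0.0, 90.1]
force: [-0.9, 0.2, -0.7]
gripper_width: 0.0114
```

Request:
send_rows([
  [0,[0,0,-1.5],0],
  [0,[0,0,-1],0],
  [0,[0,0,-0.5],0],
  [0,[0,0,0],0],
  [0,[0,0,0],0],
])

```text
clock: 30.75
eef_pos: [0.4657, -0.247, -0.011]
eef_rot: [180.0, 0.0, 90.1]
force: [-1.8, 1.2, 5.6]
gripper_width: 0.0117
```

Request:
send_rows([
  [14,[0,0,0],0],
  [18,[0,0,0],0],
  [28,[0,0,0],0],
  [28,[0,0,0],0],
  [28,[0,0,10],0],
])

```text
clock: 31.17
eef_pos: [0.4643, -0.2463, -0.0032]
eef_rot: [-179.8, -0.1, 90.1]
force: [0.1, -0.1, 0.3]
gripper_width: 0.0282
```

Request:
send_rows([
  [28,[0,0,30],0],
  [28,[0,0,35],0],
  [28,[0,0,35],0],
  [28,[0,0,30],0],
  [28,[0,0,0],0],
])

```text
clock: 31.58
eef_pos: [0.4685, -0.2486, 0.1357]
eef_rot: [179.5, 0.3, 90.1]
force: [-0.5, 0.2, 0.5]
gripper_width: 0.0283
```

```bash
python3 - <<'E'
from h import *
from w import look
s,im=look('w33')
cv2.imwrite('pics/w33c.png',cv2.resize(im[100:320,140:400,::-1],None,fx=2.6,fy=2.6,interpolation=cv2.INTER_CUBIC))
b=save('side','s33')
cv2.imwrite('pics/s33c.png',cv2.resize(b[200:320,210:360,::-1],None,fx=5,fy=5,interpolation=cv2.INTER_CUBIC))
E
```

```text
31.5833 [ 0.4685 -0.2486  0.1357] [179.47   0.28  90.07] [-0.5  0.2  0.5] 0.0283
```

View pics/w33c.png

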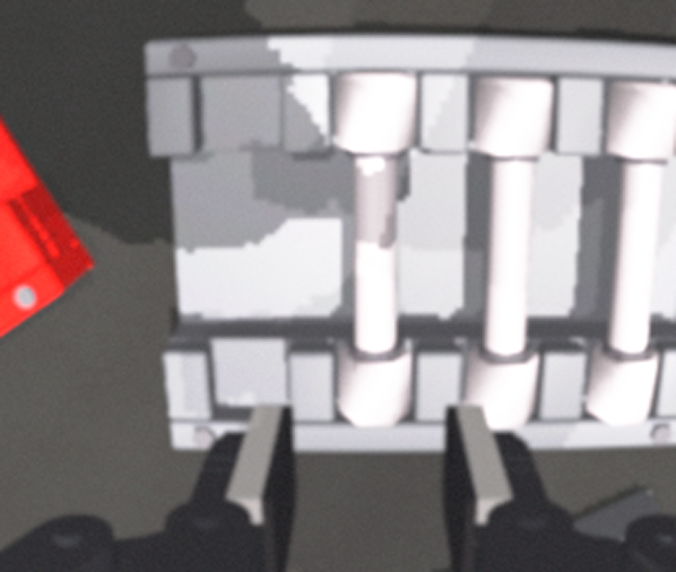

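View pics/s33c.png

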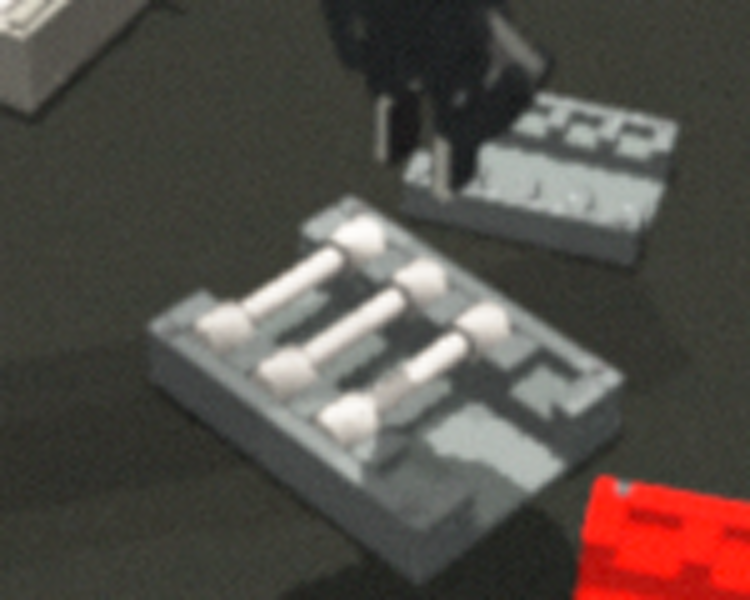

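Request:
send_rows([
  [28,[6.8,40.2,0],1.66],
  [28,[6.8,40.2,0],1.66],
  [28,[6.8,40.2,0],1.66],
  [28,[6.8,40.2,0],1.66],
  [28,[6.8,40.2,0],1.66],
])

```text
clock: 32.1
eef_pos: [0.4985, -0.0442, 0.1268]
eef_rot: [-179.9, -0.0, 98.4]
force: [1.2, 0.2, 0.0]
gripper_width: 0.0277
```

Request:
send_rows([
  [28,[6.8,40.2,0],1.66],
  [28,[6.8,40.2,0],1.66],
  [28,[6.8,40.2,0],1.66],
  [28,[6.8,40.2,0],1.66],
  [28,[6.8,40.2,0],1.66],
])

```text
clock: 32.52
eef_pos: [0.5325, 0.1568, 0.1267]
eef_rot: [-179.9, 0.0, 106.8]
force: [0.8, -0.3, 0.3]
gripper_width: 0.028
```

Request:
send_rows([
  [28,[0,0,-20],0],
  [28,[0,0,-30],0],
  [28,[0,0,-20],0],
  [28,[0,0,0],0],
  [28,[0,0,0],0],
])

```text
clock: 32.93
eef_pos: [0.5317, 0.1546, 0.0564]
eef_rot: [-179.7, 0.0, 106.7]
force: [0.2, -0.0, 0.9]
gripper_width: 0.0281
```

```bash
python3 w.py w34; python3 - <<'E'
import cv2
a=cv2.imread('pics/w34.png'); cv2.imwrite('pics/w34c.png',cv2.resize(a[110:330,150:410],None,fx=2.6,fy=2.6))
E
```

```text
32.9333 [0.5317 0.1546 0.0564] [-179.73    0.    106.68] [ 0.2 -0.   0.9] 0.0281
```

View pics/w34c.png

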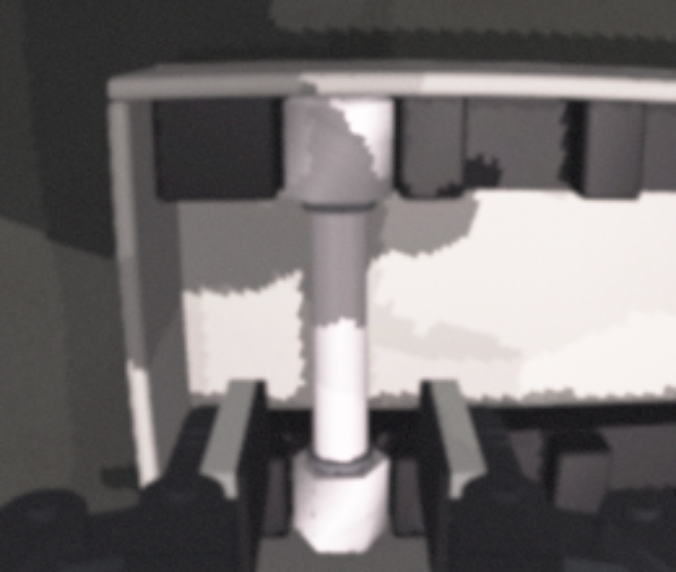

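Request:
send_rows([
  [28,[2,0.2,-20],0],
  [28,[0,0,-25],0],
  [28,[0,0,-18],0],
  [28,[0,0,-10],0],
  [28,[0,0,0],0],
])

```text
clock: 33.4
eef_pos: [0.5348, 0.1547, -0.0157]
eef_rot: [-179.9, -0.0, 106.6]
force: [0.1, -0.7, -0.5]
gripper_width: 0.028
```

Request:
send_rows([
  [16,[0,0,0],0],
  [10,[0,0,0],0],
  [0,[0,0,0],0],
  [0,[0,0,0],0],
  [0,[0,0,0],0],
])

```text
clock: 33.82
eef_pos: [0.5367, 0.1555, -0.0133]
eef_rot: [179.9, 0.0, 106.7]
force: [0.2, -1.3, 6.5]
gripper_width: 0.0118
```

Request:
send_rows([
  [0,[0,0,0],0],
  [0,[0,0,10],0],
  [0,[0,0,25],0],
  [0,[0,0,35],0],
  [0,[0,0,35],0],
])

```text
clock: 34.23
eef_pos: [0.5343, 0.1549, 0.0911]
eef_rot: [-179.8, -0.0, 106.7]
force: [1.1, -0.2, -1.3]
gripper_width: 0.0118
```

Request:
send_rows([
  [0,[0,0,30],0],
  [0,[-8,-30,5],-2.3],
  [0,[-8,-38,0],-2.4],
  [0,[-8,-38,0],-2.4],
  [0,[-8,-38,0],-2.4],
])

```text
clock: 34.65
eef_pos: [0.5029, 0.0102, 0.1261]
eef_rot: [180.0, 0.0, 97.1]
force: [0.9, -0.3, -0.9]
gripper_width: 0.0115
```

Request:
send_rows([
  [0,[-8,-38,0],-2.4],
  [0,[-8,-38,0],-2.4],
  [0,[-8,-38,0],-2.3],
  [0,[-8,-38,0],0],
  [0,[-2.5,-10,0],0],
])

```text
clock: 35.07
eef_pos: [0.4676, -0.1549, 0.1259]
eef_rot: [-180.0, 0.1, 89.8]
force: [0.1, 0.1, -2.1]
gripper_width: 0.0118
```

```bash
python3 - <<'E'
from h import *
from w import look
s,im=look('w35')
cv2.imwrite('pics/w35c.png',cv2.resize(im[105:295,40:330,::-1],None,fx=2.7,fy=2.7,interpolation=cv2.INTER_CUBIC))
q=[.4640,-.2240,0]
print(((wproj(s,place(q,[[-.0735,.098,.038],[-.0735,-.098,.038],[.0735,-.098,.038]]))-[40,105])*2.7).round(1).tolist())
E
```

```text
35.0667 [ 0.4676 -0.1549  0.1259] [-1.7999e+02  1.0000e-01  8.9820e+01] [ 0.1  0.1 -2.1] 0.0118
[[748.4, 26.1], [148.7, 56.3], [204.2, 459.3]]
```

View pics/w35c.png

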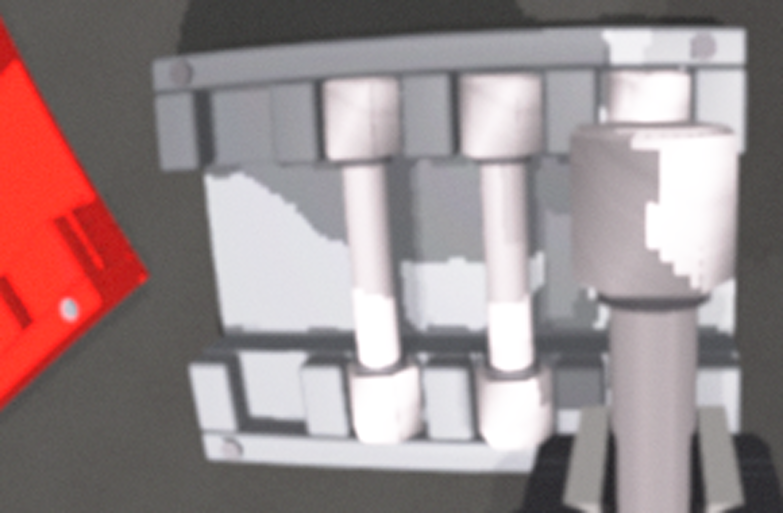

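Request:
send_rows([
  [0,[-0.8,-40,0],0.2],
  [0,[-0.8,-40,0],0],
  [0,[-0.9,-40,0],0],
  [0,[0,-16,0],0],
  [0,[0,0,-30],0],
])

```text
clock: 35.53
eef_pos: [0.4699, -0.2915, 0.1003]
eef_rot: [179.5, 0.3, 90.1]
force: [1.2, -1.0, -0.1]
gripper_width: 0.0114
```

Request:
send_rows([
  [0,[0,0,-35],0],
  [0,[0,0,-35],0],
  [0,[0,0,-20],0],
  [0,[0,0,0],0],
  [0,[0,0,0],0],
])

```text
clock: 35.95
eef_pos: [0.4662, -0.2856, 0.0046]
eef_rot: [-179.9, -0.1, 90.3]
force: [-0.1, 0.1, -0.5]
gripper_width: 0.0121
```

```bash
python3 - <<'E'
from h import *
from w import look
s,im=look('w36')
cv2.imwrite('pics/w36c.png',cv2.resize(im[80:300,170:390,::-1],None,fx=2.7,fy=2.7,interpolation=cv2.INTER_CUBIC))
E
```

```text
35.95 [ 0.4662 -0.2856  0.0046] [-1.799e+02 -1.000e-01  9.031e+01] [-0.1  0.1 -0.5] 0.0121
```

View pics/w36c.png

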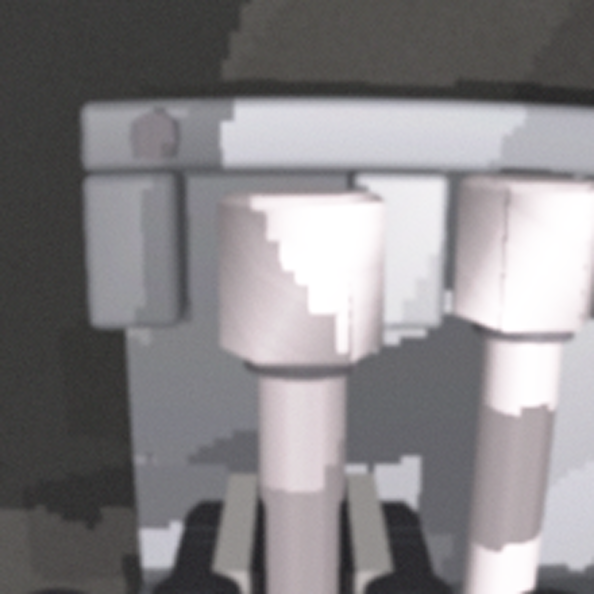

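Request:
send_rows([
  [0,[-1.7,-5.3,0],-0.2],
  [0,[0,0,-2],0],
  [0,[0,0,0],0],
  [0,[0,0,0],0],
  [0,[0,0,0],0],
])

```text
clock: 36.42
eef_pos: [0.465, -0.2921, 0.0037]
eef_rot: [180.0, 0.0, 90.1]
force: [-0.4, 0.5, -0.6]
gripper_width: 0.0116
```

```bash
python3 - <<'E'
from h import *
from w import look
s,im=look('w37')
cv2.imwrite('pics/w37c.png',cv2.resize(im[80:300,170:390,::-1],None,fx=2.7,fy=2.7,interpolation=cv2.INTER_CUBIC))
E
```

```text
36.4167 [ 0.465  -0.2921  0.0037] [1.7997e+02 1.0000e-02 9.0070e+01] [-0.4  0.5 -0.6] 0.0116
```

View pics/w37c.png

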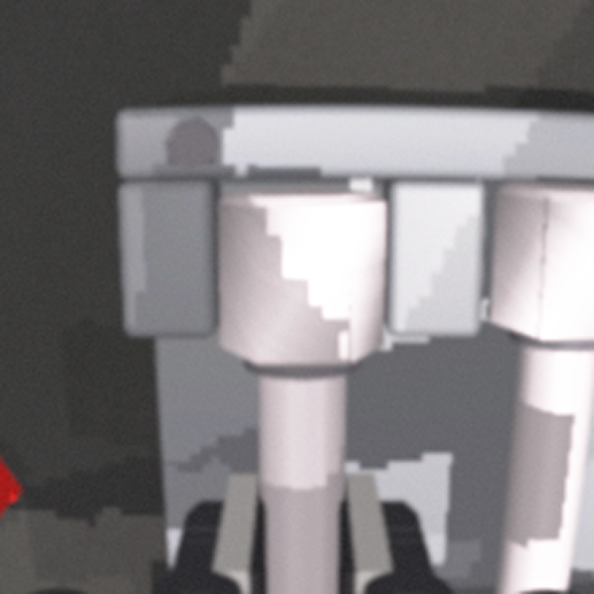

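Request:
send_rows([
  [0,[-0.5,0,-3],0],
  [0,[0,0,-4],0],
  [0,[0,0,-3],0],
  [0,[0,0,-2],0],
  [0,[0,0,0],0],
])

```text
clock: 36.88
eef_pos: [0.4641, -0.2919, -0.0093]
eef_rot: [-180.0, -0.0, 90.1]
force: [-0.8, 0.5, -0.7]
gripper_width: 0.0123
```

Request:
send_rows([
  [0,[0,0,-1.5],0],
  [0,[0,0,-1],0],
  [0,[0,0,-0.5],0],
  [0,[0,0,0],0],
  [0,[0,0,0],0],
])

```text
clock: 37.3
eef_pos: [0.4645, -0.2921, -0.011]
eef_rot: [180.0, 0.0, 90.1]
force: [-0.8, 1.3, 4.2]
gripper_width: 0.0118
```

Request:
send_rows([
  [14,[0,0,0],0],
  [18,[0,0,0],0],
  [28,[0,0,0],0],
  [28,[0,0,0],0],
  [28,[0,0,10],0],
])

```text
clock: 37.72
eef_pos: [0.4631, -0.2913, -0.0033]
eef_rot: [-179.8, -0.1, 90.1]
force: [-0.4, -0.0, -0.5]
gripper_width: 0.0281
```

Request:
send_rows([
  [28,[0,0,30],0],
  [28,[0,0,35],0],
  [28,[0,0,35],0],
  [28,[0,40,20],0],
  [28,[0,25,0],0],
])

```text
clock: 38.13
eef_pos: [0.4666, -0.2304, 0.1227]
eef_rot: [179.6, 0.2, 90.0]
force: [1.4, -0.2, 0.3]
gripper_width: 0.0281
```

```bash
python3 - <<'E'
from h import *
from w import look
s,im=look('w38')
cv2.imwrite('pics/w38c.png',cv2.resize(im[80:320,130:430,::-1],None,fx=2.5,fy=2.5,interpolation=cv2.INTER_CUBIC))
b=save('side','s38')
cv2.imwrite('pics/s38c.png',cv2.resize(b[200:320,210:360,::-1],None,fx=5,fy=5,interpolation=cv2.INTER_CUBIC))
E
```

```text
38.1333 [ 0.4666 -0.2304  0.1227] [179.57   0.18  89.95] [ 1.4 -0.2  0.3] 0.0281
```

View pics/w38c.png

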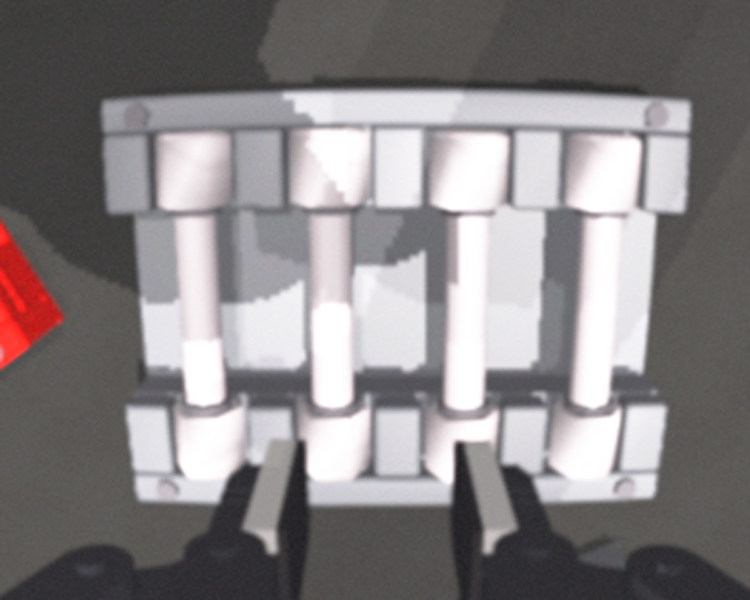

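View pics/s38c.png

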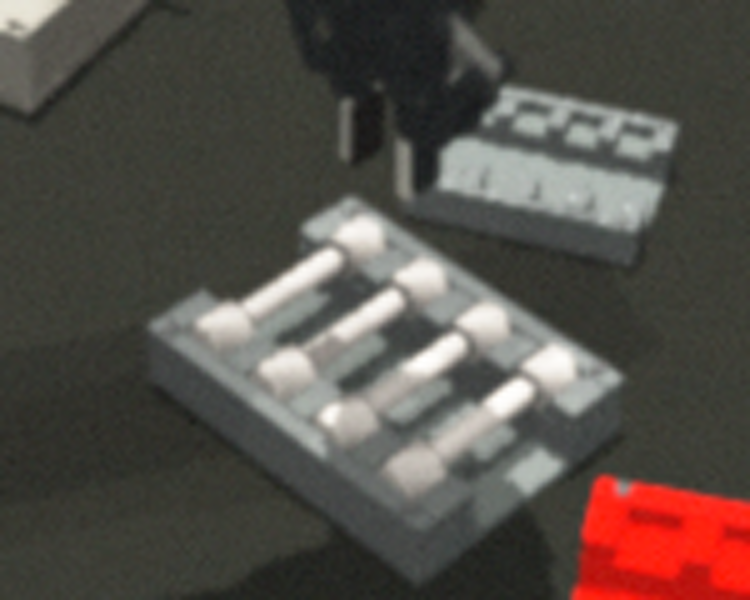

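Request:
send_rows([
  [28,[13.3,37.4,9],-5.6],
  [28,[13.3,37.4,9],-5.6],
  [28,[13.3,37.4,9],-5.6],
  [28,[13.3,37.4,9],-5.6],
  [28,[13.3,37.4,9],-5.6],
])

```text
clock: 38.65
eef_pos: [0.5311, -0.0416, 0.1626]
eef_rot: [180.0, 0.0, 61.7]
force: [1.4, -0.8, 0.1]
gripper_width: 0.028
```

Request:
send_rows([
  [28,[13.3,37.4,10],-5.6],
  [28,[13.3,37.4,10],-5.6],
  [28,[13.3,37.4,10],-5.6],
  [28,[13.3,37.4,10],-5.6],
  [28,[13.3,37.4,10],-5.6],
])

```text
clock: 39.07
eef_pos: [0.5978, 0.1457, 0.2125]
eef_rot: [180.0, 0.0, 33.8]
force: [1.9, -0.0, 0.4]
gripper_width: 0.0277
```

Request:
send_rows([
  [28,[13.3,37.4,10],-5.6],
  [28,[13.3,37.4,10],-5.6],
  [28,[13.3,37.4,5],-5.6],
  [28,[0,0,0],0],
  [28,[0,0,0],0],
])

```text
clock: 39.48
eef_pos: [0.6379, 0.2583, 0.2352]
eef_rot: [180.0, 0.1, 17.4]
force: [0.1, -0.9, -0.4]
gripper_width: 0.0278
```

```bash
python3 w.py w39; python3 - <<'E'
from h import *
save('top','t39')
E
```

```text
39.4833 [0.6379 0.2583 0.2352] [1.7997e+02 1.1000e-01 1.7450e+01] [ 0.1 -0.9 -0.4] 0.0278
```

View pics/w39.png

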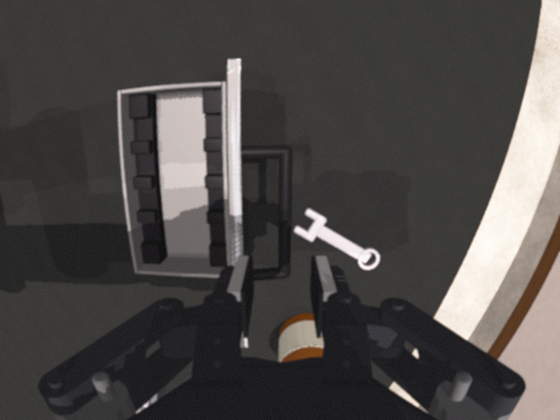

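View pics/t39.png

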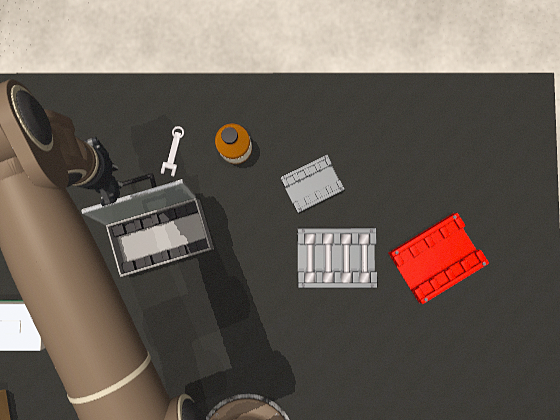

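Request:
send_rows([
  [20,[2,0,-20],-0.4],
  [20,[0,0,-30],0],
  [20,[0,0,-15],0],
  [20,[0,0,0],0],
  [20,[0,0,0],0],
])

```text
clock: 40.0
eef_pos: [0.6385, 0.2546, 0.172]
eef_rot: [180.0, 0.1, 16.8]
force: [0.5, -1.1, 0.5]
gripper_width: 0.0205
```

```bash
python3 w.py w40
```

```text
40.0 [0.6385 0.2546 0.172 ] [1.7998e+02 9.0000e-02 1.6790e+01] [ 0.5 -1.1  0.5] 0.0205
```

View pics/w40.png

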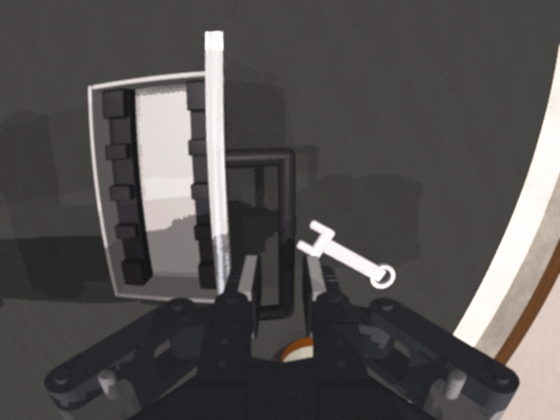

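Request:
send_rows([
  [20,[2.4,2.5,-10],0],
  [20,[0,0,-20],0],
  [20,[0,0,-12],0],
  [20,[0,0,-6],0],
  [20,[0,0,0],0],
])

```text
clock: 40.47
eef_pos: [0.6413, 0.2587, 0.1229]
eef_rot: [180.0, 0.1, 16.9]
force: [-0.4, 1.1, -0.1]
gripper_width: 0.0201
```

```bash
python3 w.py w41
```

```text
40.4667 [0.6413 0.2587 0.1229] [1.7999e+02 8.0000e-02 1.6870e+01] [-0.4  1.1 -0.1] 0.0201
```

View pics/w41.png

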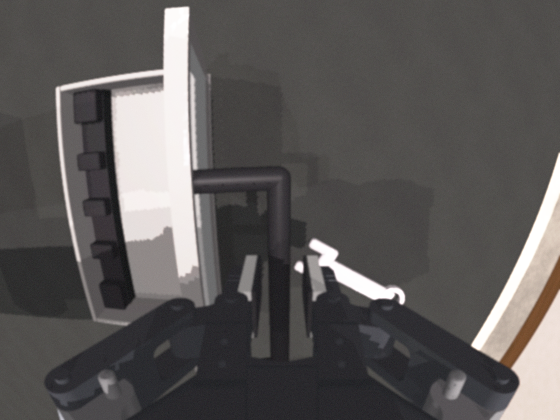

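Bar at col 280, centred between the jaws. Lower 3 mm more and grip.

Request:
send_rows([
  [14,[0,0,-3],0],
  [6,[0,0,0],0],
  [0,[0,0,0],0],
  [0,[0,0,0],0],
  [0,[0,0,0],0],
])

```text
clock: 40.93
eef_pos: [0.6402, 0.2585, 0.1223]
eef_rot: [-180.0, 0.1, 16.9]
force: [-7.1, -2.3, 4.0]
gripper_width: 0.0076
```

Request:
send_rows([
  [0,[0,0,0],0],
  [0,[-4.8,-1.4,2.5],0],
  [0,[-4.8,-1.5,2.6],0],
  [0,[-9.9,-3,4.2],0],
  [0,[0,0,0],0],
])

```text
clock: 41.35
eef_pos: [0.6218, 0.2529, 0.1319]
eef_rot: [-180.0, -0.1, 16.9]
force: [0.1, -0.8, 2.3]
gripper_width: 0.0072
```

Request:
send_rows([
  [0,[-10.3,-3.1,3.3],0],
  [0,[-10.5,-3.1,2.3],0],
  [0,[-10.6,-3.2,1.4],0],
  [0,[-10.7,-3.2,0.4],0],
  [0,[0,0,0],0],
])

```text
clock: 41.77
eef_pos: [0.581, 0.2405, 0.1414]
eef_rot: [180.0, -0.4, 16.9]
force: [-1.0, -1.7, 11.8]
gripper_width: 0.0075
```

Request:
send_rows([
  [0,[-10.7,-3.2,-0.6],0],
  [0,[-10.6,-3.2,-1.5],0],
  [0,[-10.5,-3.1,-2.5],0],
  [0,[-10.2,-3.1,-3.4],0],
  [0,[0,0,0],0],
])

```text
clock: 42.18
eef_pos: [0.5376, 0.2273, 0.133]
eef_rot: [180.0, -0.2, 16.9]
force: [-6.4, -4.1, 14.1]
gripper_width: 0.0074
```

```bash
python3 - <<'E'
from h import *
from w import look
s,im=look('w42')
b=save('side','s42')
cv2.imwrite('pics/s42c.png',cv2.resize(b[100:230,130:270,::-1],None,fx=4,fy=4,interpolation=cv2.INTER_CUBIC))
# lid angle from TCP
p=s['eef_pos']; d=((p[0]-.4634)*.958+(p[1]-.2044)*.287); z=p[2]-.0515
print(np.degrees(np.arctan2(43,-121)-np.arctan2(z*1e3+43,d*1e3-121)))
E
```

```text
42.1833 [0.5376 0.2273 0.133 ] [179.98  -0.24  16.87] [-6.4 -4.1 14.1] 0.0074
51.22823440795399
```

View pics/s42c.png

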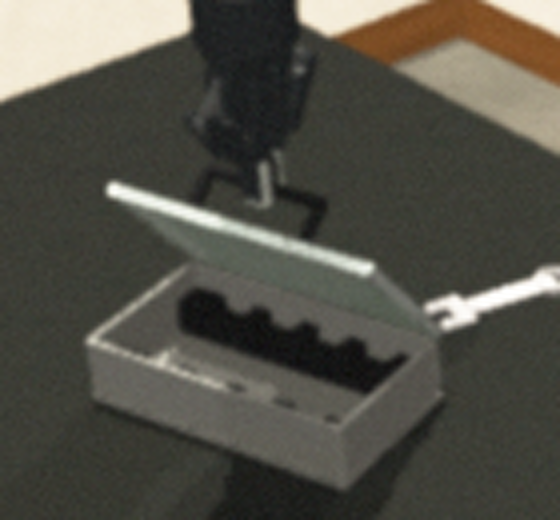

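Request:
send_rows([
  [0,[-9.9,-3,-5],0],
  [0,[-9.5,-2.8,-5.7],0],
  [0,[-9,-2.7,-6.6],0],
  [0,[-8.5,-2.5,-7.4],0],
  [0,[0,0,0],0],
])

```text
clock: 42.7
eef_pos: [0.4977, 0.2152, 0.1067]
eef_rot: [180.0, 0.1, 16.9]
force: [-13.3, -7.1, 14.0]
gripper_width: 0.0073
```

Request:
send_rows([
  [0,[-7.9,-2.4,-7.8],0],
  [0,[-7.2,-2.2,-8.5],0],
  [0,[-6.5,-1.9,-9],0],
  [0,[-5.7,-1.7,-9.5],0],
  [0,[0,0,0],0],
])

```text
clock: 43.12
eef_pos: [0.4705, 0.2068, 0.0692]
eef_rot: [179.9, 0.3, 16.9]
force: [-6.4, -4.7, 0.3]
gripper_width: 0.0078
```

Request:
send_rows([
  [0,[-4.9,-1.5,-10],0],
  [0,[-2.4,-0.7,-5.2],0],
  [0,[-1.5,-0.5,-4],0],
  [0,[0,0,0],0],
  [0,[0,0,0],0],
])

```text
clock: 43.53
eef_pos: [0.4633, 0.2046, 0.0512]
eef_rot: [179.9, 0.2, 16.9]
force: [-5.4, -4.5, 4.7]
gripper_width: 0.0074
```

```bash
python3 - <<'E'
from h import *
from w import look
s,im=look('w43')
b=save('side','s43')
cv2.imwrite('pics/s43c.png',cv2.resize(b[130:230,130:270,::-1],None,fx=5,fy=5,interpolation=cv2.INTER_CUBIC))
p=s['eef_pos']; d=((p[0]-.4634)*.958+(p[1]-.2044)*.287); z=p[2]-.0515
print(np.degrees(np.arctan2(43,-121)-np.arctan2(z*1e3+43,d*1e3-121)))
E
```

```text
43.5333 [0.4633 0.2046 0.0512] [1.7992e+02 1.5000e-01 1.6860e+01] [-5.4 -4.5  4.7] 0.0074
-0.14018844208625814
```

View pics/s43c.png

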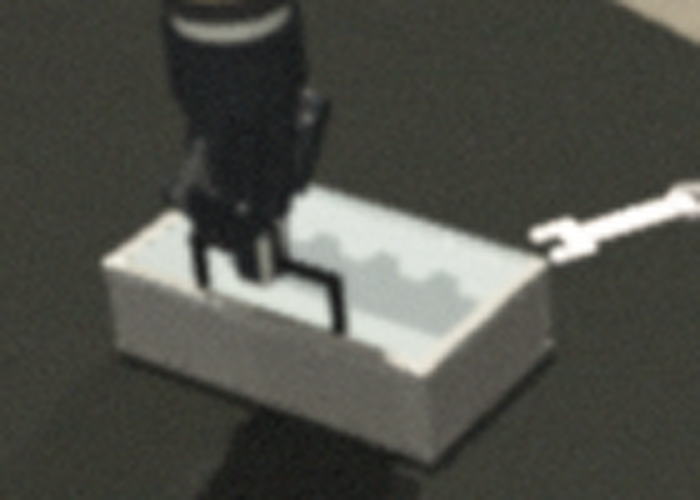

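Request:
send_rows([
  [0,[0,0,-1.5],0],
  [0,[0,0,-1.5],0],
  [0,[0,0,0],0],
  [0,[0,0,0],0],
  [0,[0,0,0],0],
])

```text
clock: 44.05
eef_pos: [0.4634, 0.2047, 0.0509]
eef_rot: [179.9, 0.1, 16.9]
force: [-13.7, -7.5, 24.5]
gripper_width: 0.0074
```

Request:
send_rows([
  [12,[0,0,2],0],
  [20,[0,0,0],0],
  [30,[0,0,0],0],
  [30,[0,0,10],0],
  [30,[0,0,20],0],
])

```text
clock: 44.47
eef_pos: [0.4634, 0.2052, 0.0783]
eef_rot: [180.0, 0.3, 16.9]
force: [-0.8, -0.4, -0.2]
gripper_width: 0.0307
```

Request:
send_rows([
  [30,[0,0,40],0],
  [30,[0,0,40],0],
  [30,[-30,-10,20],0],
  [30,[-40,0,0],0],
  [30,[-40,0,0],0],
])

```text
clock: 44.88
eef_pos: [0.3553, 0.1961, 0.1818]
eef_rot: [-180.0, -0.2, 16.8]
force: [-1.6, 0.9, 0.2]
gripper_width: 0.0302
```

```bash
python3 - <<'E'
from h import *
from w import look
s,im=look('w44')
b=save('side','s44'); a=save('top','t44')
cv2.imwrite('pics/s44c.png',cv2.resize(b[150:320,130:350,::-1],None,fx=3.5,fy=3.5,interpolation=cv2.INTER_CUBIC))
cv2.imwrite('pics/t44c.png',cv2.resize(a[110:300,95:395,::-1],None,fx=2.6,fy=2.6,interpolation=cv2.INTER_CUBIC))
E
```

```text
44.8833 [0.3553 0.1961 0.1818] [-1.7995e+02 -1.7000e-01  1.6770e+01] [-1.6  0.9  0.2] 0.0302
```

View pics/s44c.png

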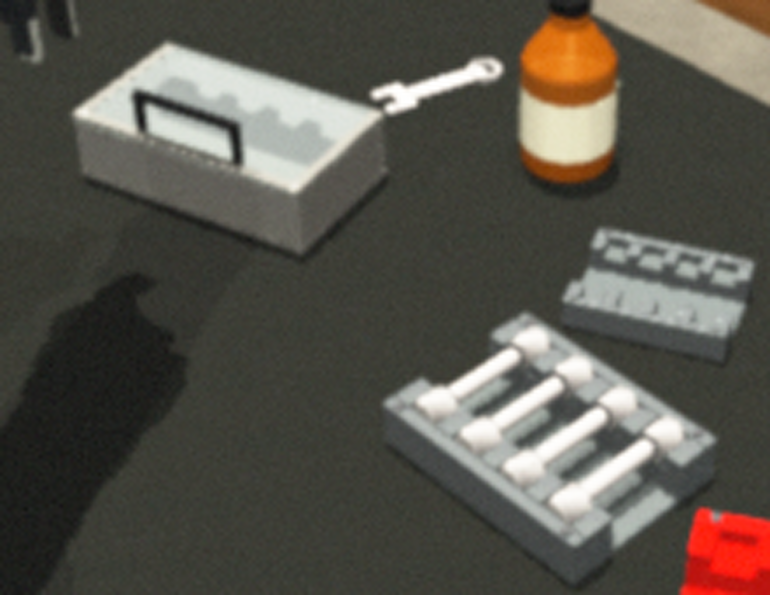

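View pics/t44c.png

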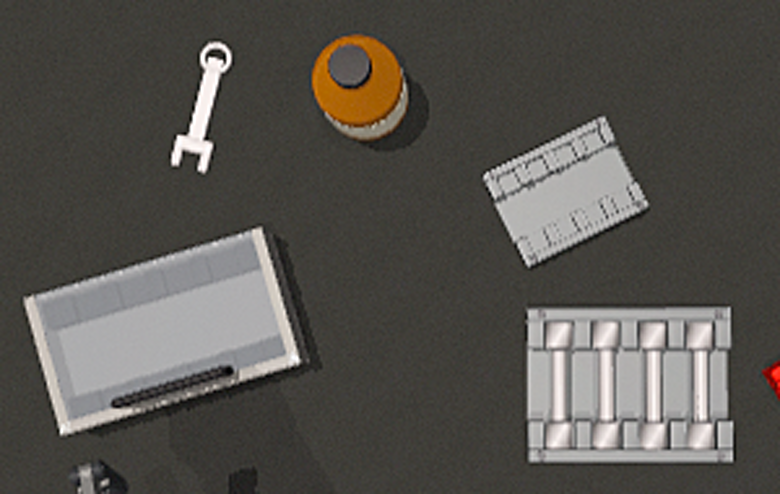

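```bash
python3 - <<'E'
from h import *
b=cv2.imread('pics/s44.png')
cv2.imwrite('pics/s44d.png',cv2.resize(b[235:320,238:338],None,fx=7.5,fy=7,interpolation=cv2.INTER_CUBIC))
q=[.4642,-.2238,0]
for y in (.0675,.0225,-.0225,-.0675):
    print(((proj('side',place(q,[[.048,y,.046],[-.048,y,.046]]))-[238,235])*[7.5,7]).round().tolist())
E
```

```text
[[321.0, 75.0], [119.0, 196.0]]
[[412.0, 132.0], [210.0, 258.0]]
[[507.0, 192.0], [305.0, 323.0]]
[[606.0, 254.0], [403.0, 391.0]]
```

View pics/s44d.png

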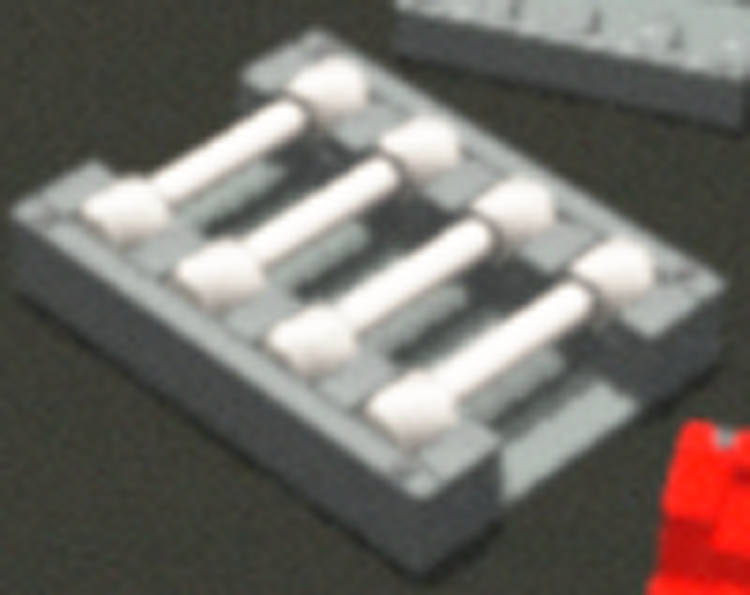

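```bash
python3 -c "
from plant import *
print(job_done(), state()['clock'])"
```

```text
the job is handed in; nothing more can be done
the job is handed in; nothing more can be done
```

The job is handed in. I opened the lid onto its stop, moved all four columns into slots 1 to 4 of the large grey holder, and then closed the lid by its handle along the hinge arc. It took about 45 s of the 210 s allowed, and the hand-in gave no verdict.

**Last checks:**
- **Columns:** in the final side and top pictures, all four sit level and square in their slots, matching the expected positions to within about 1 px of each other.
- **Lid:** it is shut. The handle is back at its starting pixels, and a downward push met 24 N without the lid moving.
- **Bottle and spanner:** they look untouched in the top view.
- **Robot:** the gripper is clear and touching nothing.

**What went wrong or disagreed:**
- **Fingertip position:** the fingertips stood about 36 mm higher than the reported TCP. The first grasp at the handle closed on nothing, so I corrected the heights from the side and wrist pictures.
- **Second column:** it caught the far end wall of its slot on the first try, at about 49 N. I backed off, shifted it 1.2 mm and it seated.
- **Disturbances:** I saw no knock to the holder and no slackening of the grip.

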